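# Lay out corrector magnets on the charging bed and select charge

## Robot

A 6-joint arm with a two-finger parallel gripper is mounted at the origin on the work surface. World frame = base frame: x ahead of the robot, y to its left, z up, the work surface at z = 0. Lengths are in m, angles in rad, forces in N, time in s.
With the tool pointing down it reaches from about 0.375 to 0.9 m from the base axis. Payload 3.1 kg.
Tool frame: the origin (TCP) lies midway between the tips of the shut fingers; the grasp point (between the pads) lies 19 mm behind it; z points along the fingers, x is the direction in which the jaws open and shut, and the axes are right-handed (so a half turn about z gives the same grasp; the last joint's range is limited). The gripper opens to 87 mm and grips with 3 to 60 N. Pads are 19 mm wide; open, the fingers measure 117 mm over their backs; the gripper's body (75 mm by 190 mm) begins 51 mm behind the grasp point.
Start: joints at [1.157, 0.527, 1.433, -0, 1.181, -0.178], TCP at [0.146, 0.608, 0.223] pointing down, gripper open.
Joint ranges: [-3.08, 3.08], [-0.75, 2.2], [0.22, 2.44], [-1.43, 4.57], [0, 2.65], [-2.85, 2.85]. Speed limits (rad/s): [2.79, 2.79, 3.14, 3.14, 3.14, 3.14].

## Interface

Orientations are given as a unit quaternion [x, y, z, w].
In Python, from rig import * gives the robot as it stands.
- The arm moves only by the tool drive_tool, never from a script. Its argument "plan" is a list of rows, each an object with "offset": the shift along the tool's x, y, z in cm, a list of three; "delta_rot": the turn, a rotation vector about the tool's x, y, z in degrees, a list of three; "jaw": the finger opening in cm, from 0 to 8.7. In form: [{"offset": [dx, dy, dz], "delta_rot": [wx, wy, wz], "jaw": jaw}, ...]. A call has exactly 8 rows; each row is the pose to reach, as a shift and turn from the pose commanded when the call began, along the tool's axes at that moment; what a row does not reach only later rows make up. A row lasts 1/12 s, in which the tool goes at most 41.7 mm and 7.16 degrees, less where a joint would pass 70% of its speed; a pose out of reach is approached as far as the arm can. A call with a gripper value outside its range is refused whole. The fingers move at their own pace and stop on an object; "squeeze" is the grip in N (left out, the last holds). Time passes only in rows, so rows that repeat a pose let the fingers close, or fill a call up. It gives the time, the measured TCP pose, the force and the opening at its end, in the units of the state.
- get_obs(): the state, without advancing time (a new reading comes with each control period).
- camera(name): name is "scene" or "side" or "wrist"; returns the picture (420x560x3 uint8, red, green, blue); there is no depth.
- calibration(name): a dict with "K" (3x3 intrinsics, pixels), "distortion" ([k1, k2, p1, p2, k3] as OpenCV has them; the pictures are not rectified), "pose" (4x4, takes a point from camera to world coordinates); the wrist camera has in their place "tool_from_camera" (4x4, takes a point from camera to tool coordinates, whose origin is the TCP and whose axes are the tool frame's). Camera axes: x right, y down, z forward; pixel columns grow to the right and rows downward; lengths in m; the calibration is good to about 2 mm. A picture is of the moment at which its call begins: read the wrist's pose just before it. calibration takes no time and is no camera call.
- hand_in(): hands the job in, once; it reports no verdict.
The state is a dict: "time": time; "q": joint angles; "joint_velocities": joint speeds; "joint_torque": joint torques, N m; "position": TCP position; "tool_rot": TCP orientation; "ft_force": force on the tool from outside, world axes, zero at the start; "moment": the same for the moment, N m; "grip_width": finger opening in m.
Only numpy, scipy, OpenCV 4.12 (cv2) and the standard library are available. Lean on these libraries where they do the work, as an engineer would, in place of code of your own. Each camera call takes 0.05 s, during which the arm holds its last target.

## Task

Set the three loose red corrector magnets down gently on the grey charging bed, one flat and square inside each empty yellow outline, so that with the one already there they make a neat row of four with every white end towards the white strip of the bed. Then turn the selector knob so that its white pointer stands at the red mark, let go, and leave everything else on the bench where it is.

Things in the scene. Friction and masses are not known exactly. Their poses are not given: they have to be found in the camera images.
- bed: fixed grey charging bed, a flat plate 190 x 310 x 30 mm (x, y, z) with a rim 6 mm wide and 5 mm high round its edge. Origin: centre of its underside; its flat top is 30 mm above it. Four yellow painted outlines (inside 120 mm along x, 38 mm along y) lie side by side, centred at x = 0 and y = -99, -33, +33 and +99 mm in this frame; painted, not raised. Magnets lie along x in them. The one at y = +99 mm already holds mag_d.
- bed_white (a point): middle of the white strip painted along the bed's +x edge (x = +77 mm, on the flat top); the white ends of the magnets point this way.
- mag_a: loose red bar magnet, 100 x 24 x 22 mm (x, y, z), about 0.3 kg, with a white-painted end 22 mm long. Origin: centre of its underside; x runs along the bar towards the white end, z up.
- mag_b: loose red bar magnet, 100 x 24 x 22 mm (x, y, z), about 0.3 kg, with a white-painted end 22 mm long. Origin: centre of its underside; x runs along the bar towards the white end, z up.
- mag_c: loose red bar magnet, 100 x 24 x 22 mm (x, y, z), about 0.3 kg, with a white-painted end 22 mm long. Origin: centre of its underside; x runs along the bar towards the white end, z up.
- mag_d: the magnet already in place in the outline at y = +99 mm of the bed: red bar magnet, 100 x 24 x 22 mm (x, y, z), about 0.3 kg, with a white-painted end 22 mm long. Origin: centre of its underside; x runs along the bar towards the white end, z up.
- selector_box: fixed black box 120 x 120 x 45 mm with the selector knob on top. Origin: centre of its underside; the knob's axis is its z axis. Marks lie on the top round the knob at 0.75, 0.25, -0.25, -0.75 and -1.25 rad from its x axis (counter-clockwise from above); the one at -0.75 rad is wide and red, the others thin and black.
- selector_grip (a point): on the knob's axis, half way up its grip bar. The knob is a disc 76 mm across (top 54 mm above the bench) carrying an upright grip bar 68 mm long, 16 mm wide and 28 mm high (54 to 82 mm above the bench), with a white line on one end as the pointer. This point lies 68 mm above the bench; do not use its orientation.
- selector (a joint): knob angle in rad, growing clockwise from above. The pointer stands at (0.75 - value) rad from the box's x axis, so the marks are at 0, 0.5, 1.0, 1.5 (red) and 2.0 (end stop). Detents pull it to the nearest mark (about 0.1 N m to turn past one). It starts at 0 or 0.5.
- compass: black phenolic compass housing, 116 mm across, 90 mm high, origin centre of its underside; bystander, leave alone.
- bucket: steel heeling bucket, 94 mm across, 177 mm high with its bail, origin centre of its underside; bystander, leave alone.
- dummy: plain brass dummy bar 100 x 24 x 22 mm, not a magnet, origin centre of its underside; bystander, leave alone.
- level: yellow spirit level 160 x 24 x 40 mm, origin centre of its underside; bystander, leave alone.
Mind the look-alikes: they are no part of the job. Leave any turquoise look-alike of the mag_a alone.

How it is judged:
By the outcome, as a careful person would: the job done as asked, in the order asked, and still so for the second after the job is handed in, with the robot touching nothing.
It also fails if it takes over 72 s, if anything falls off the work surface, if the arm or the gripper's body presses on something with over 40 N, if the wrist force passes 120 N, or if a joint passes its speed limit or range.

## Working session

There is one attempt and no reset: what is moved stays moved. The work goes in short steps, Python scripts to look and compute and a tool call to move; the robot and the scene stay as the last step left them, time stands still between calls to the robot, and variables do not carry over. Pictures are saved under pics/ and viewed, and the job is handed in when it is done.

Besides the shell and the picture viewer there is one more tool, called after ">>>" in YAML: its name, and indented under it one key for each argument. drive_tool: Moves the arm, as the interface text tells. Its arguments: {"type":"object","properties":{"plan":{"type":"array","items":{"type":"object","properties":{"offset":{"type":"array","items":{"type":"number"}},"delta_rot":{"type":"array","items":{"type":"number"}},"jaw":{"type":"number"}}}},"squeeze":{"type":"number"}},"required":["plan"]}

```bash
ls; mkdir -p pics; python3 - <<'E'
from rig import *
import cv2
o=get_obs();print(o)
for n in ["scene","side","wrist"]:
    c=calibration(n);print(n,c)
    cv2.imwrite(f"pics/{n}0.png",camera(n)[:,:,::-1])
E
```

```text
pics
{'time': 0.0, 'q': array([ 1.15653666e+00,  5.28470466e-01,  1.43389709e+00,  4.51434605e-06,
        1.18137820e+00, -1.78484256e-01]), 'joint_velocities': array([-1.64889119e-03, -6.94984202e-06,  8.05495665e-04, -3.26526442e-04,
       -9.48042510e-05, -6.06267367e-04]), 'joint_torque': array([ 3.31017209e-04, -4.40035987e+01, -1.76597482e+01,  6.32011145e-02,
        5.79392700e-02, -1.64493131e-04]), 'position': array([0.14566192, 0.60704306, 0.22157064]), 'tool_rot': array([ 7.85365283e-01,  6.19031674e-01, -9.51349947e-04,  5.03885027e-04]), 'ft_force': array([-0.3920789 , -0.51940817,  0.11246793]), 'moment': array([-0.01060783, -0.04906555,  0.00199378]), 'grip_width': 0.08695569245992257}
scene {'K': array([[472.4164506 ,   0.        , 282.39243019],
       [  0.        , 472.4164506 , 197.29695368],
       [  0.        ,   0.        ,   1.        ]]), 'distortion': array([-0.11068634,  0.        ,  0.        ,  0.        ,  0.        ]), 'pose': array([[ 0.08618177,  0.83802649, -0.53878038,  1.3724393 ],
       [ 0.9962774 , -0.0735829 ,  0.04490983, -0.15909996],
  
[... 546 characters left out ...]
60235,  1.01943579],
       [ 0.        ,  0.        ,  0.        ,  1.        ]])}
wrist {'K': array([[326.19373232,   0.        , 275.45790439],
       [  0.        , 326.19373232, 214.03532414],
       [  0.        ,   0.        ,   1.        ]]), 'distortion': array([-0.03147905,  0.        ,  0.        ,  0.        ,  0.        ]), 'tool_from_camera': array([[ 9.99999969e-01,  8.16028468e-08,  2.50323295e-04,
        -8.40276483e-04],
       [-6.11315671e-05,  9.69801817e-01,  2.43894307e-01,
        -6.69295081e-02],
       [-2.42744084e-04, -2.43894314e-01,  9.69801786e-01,
        -1.62512230e-01],
       [ 0.00000000e+00,  0.00000000e+00,  0.00000000e+00,
         1.00000000e+00]])}
```

View pics/scene0.png

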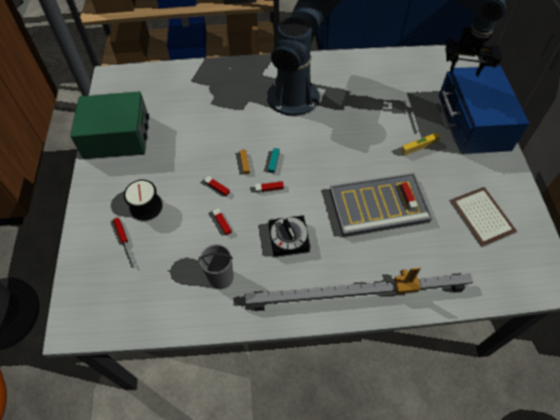

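View pics/side0.png

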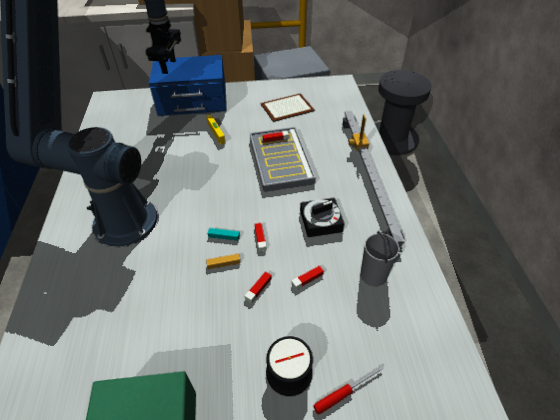

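View pics/wrist0.png

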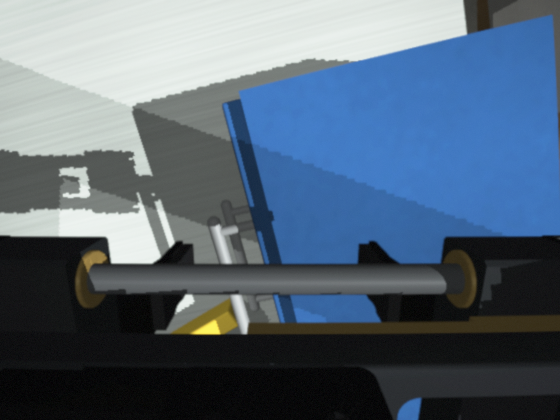

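The scene picture shows red bars with a white end at (216,186), (269,187) and (222,222), which are the three candidates. Things that could be mistaken for them:
- mag_d, already on the bed at (408,195)
- the brass dummy at (245,161)
- the turquoise look-alike at (273,160)
- the red screwdriver at (120,231)

The knob is at (289,233) and the bed around (380,203). Next I'll measure and check with close crops.

```bash
cat > h.py <<'E'
import numpy as np, cv2
from rig import *
from scipy.spatial.transform import Rotation as R
def campose(n,o=None):
    c=calibration(n)
    if n=="wrist":
        T=np.eye(4);T[:3,:3]=R.from_quat(o["tool_rot"]).as_matrix();T[:3,3]=o["position"]
        return c,T@c["tool_from_camera"]
    return c,c["pose"]
def onplane(px,z,c,P):
    u=cv2.undistortPoints(np.array(px,float).reshape(-1,1,2),c["K"],c["distortion"]).reshape(-1,2)
    d=np.c_[u,np.ones(len(u))]@P[:3,:3].T
    t=(z-P[2,3])/d[:,2]
    return P[:3,3]+d*t[:,None]
def toP(pts,c,P):
    Pi=np.linalg.inv(P)
    return cv2.projectPoints(np.array(pts,float).reshape(-1,3),cv2.Rodrigues(Pi[:3,:3])[0],Pi[:3,3],c["K"],c["distortion"])[0].reshape(-1,2)
def redmask(im):
    h=cv2.cvtColor(im,cv2.COLOR_RGB2HSV)
    return (((h[...,0]<8)|(h[...,0]>172))&(h[...,1]>150)&(h[...,2]>60)).astype(np.uint8)
def crop(im,x0,y0,x1,y1,s,name):
    cv2.imwrite("pics/"+name,cv2.resize(im[y0:y1,x0:x1,::-1],None,fx=s,fy=s,interpolation=cv2.INTER_CUBIC))
E
python3 - <<'E'
from h import *
a=cv2.imread("pics/scene0.png")[:,:,::-1];b=cv2.imread("pics/side0.png")[:,:,::-1]
crop(a,190,140,330,260,5.5,"c1.png");crop(a,320,160,440,250,6,"c2.png")
crop(b,200,190,350,305,5,"c3.png");crop(b,240,120,330,200,7,"c4.png")
for n,im in(("scene",a),("side",b)):
    c,P=campose(n)
    m=redmask(im);k,l,s,ce=cv2.connectedComponentsWithStats(m)
    for i in range(1,k):
        if s[i,4]>25: print(n,s[i],ce[i].round(1),onplane(ce[i],.018,c,P).round(3))
E
```

```text
scene [209 180  20  15 124] [219.  186.7] [[ 0.433 -0.303  0.018]]
scene [262 182  21   8 125] [272.  185.5] [[ 0.444 -0.118  0.018]]
scene [401 182  13  20 121] [407.2 191.8] [[0.512 0.35  0.018]]
scene [215 214  16  20 151] [222.8 223.3] [[ 0.582 -0.293  0.018]]
scene [113 218  14  25 162] [119.7 229.9] [[ 0.578 -0.639  0.018]]
side [263 132  20  10 136] [272.6 136.6] [[0.532 0.372 0.018]]
side [255 223  10  19 136] [259.  232.3] [[ 0.439 -0.117  0.018]]
side [298 266  25  18 190] [310.8 274.3] [[ 0.577 -0.293  0.018]]
side [250 272  21  22 190] [260.2 282.7] [[ 0.428 -0.304  0.018]]
side [314 384  39  30 455] [332.4 398.8] [[ 0.571 -0.642  0.018]]
```

View pics/c1.png

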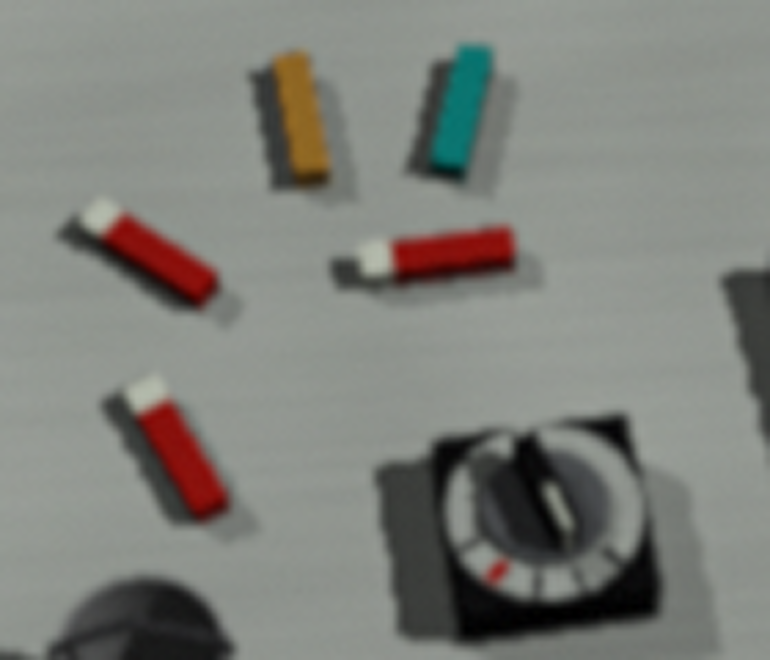

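View pics/c2.png

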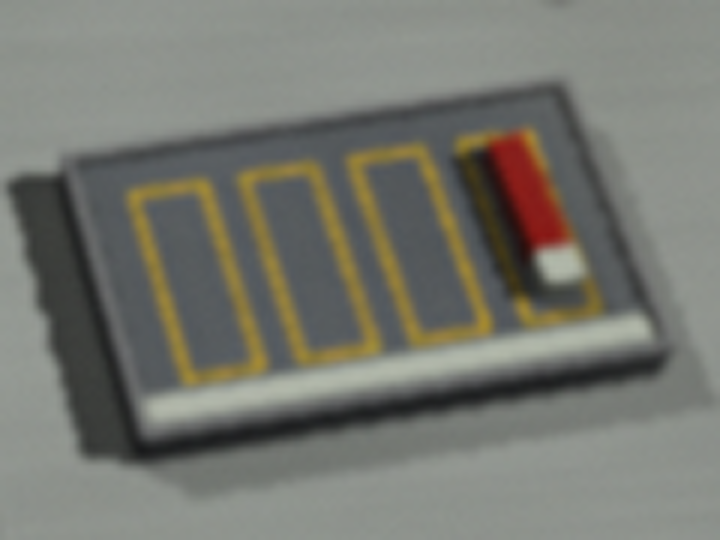

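View pics/c3.png

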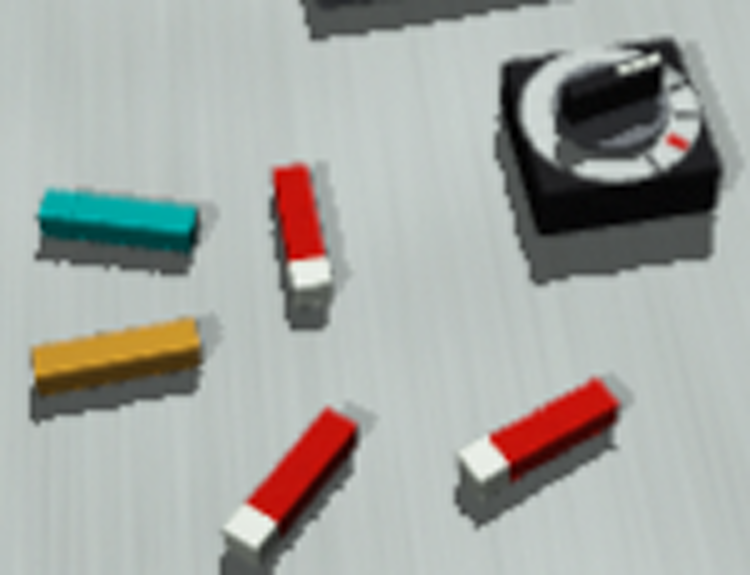

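View pics/c4.png

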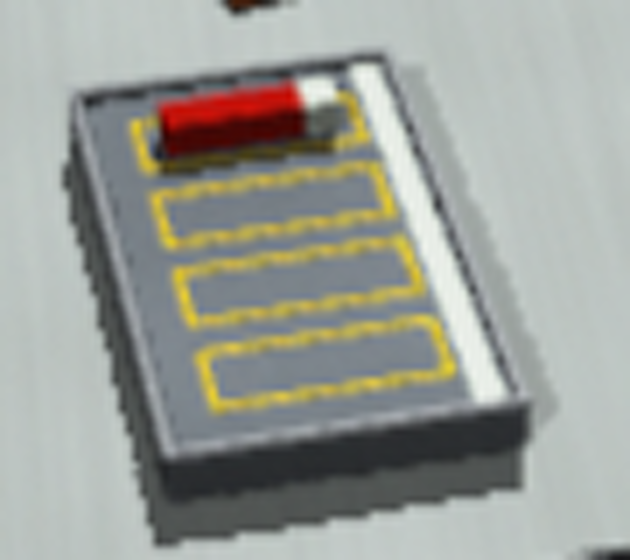

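The crops confirm the choice: three red bars with white ends, separate from the brass bar and the plain turquoise one. Next I'll estimate the bed and magnet poses from both fixed cameras.

```bash
cat >> h.py <<'E'
def yellow(im):
    h=cv2.cvtColor(im,cv2.COLOR_RGB2HSV)
    return ((h[...,0]>17)&(h[...,0]<36)&(h[...,1]>110)&(h[...,2]>70)).astype(np.uint8)
def white(im):
    h=cv2.cvtColor(im,cv2.COLOR_RGB2HSV)
    return ((h[...,1]<40)&(h[...,2]>190)).astype(np.uint8)
def bedfit(im,c,P,box,minpx=40):
    m=yellow(im);w=np.zeros_like(m);x0,y0,x1,y1=box;w[y0:y1,x0:x1]=1
    k,l,s,ce=cv2.connectedComponentsWithStats(m*w,connectivity=8)
    for i in range(1,k):
        if s[i,4]<minpx: continue
        v,u=np.nonzero(l==i)
        q=onplane(np.c_[u,v],.030,c,P)[:,:2]*1000
        (cx,cy),(a,b),an=cv2.minAreaRect(q.astype(np.float32))
        if a<b: an+=90;a,b=b,a
        an=(an+90)%180-90
        print("outline",s[i,:4],"c",round(cx,1),round(cy,1),"size",round(a,1),round(b,1),"ang",round(an,2))
def move(p,yaw,cur,cyaw):
    """offset in cm & rotz deg in tool frame (tool pointing down) from commanded cur/cyaw(deg)"""
    Rt=tool(cyaw)
    off=Rt.T@(np.array(p)-np.array(cur))*100
    return off.round(2), round(-((yaw-cyaw+180)%360-180),1)
def tool(yaw):
    y=np.radians(yaw);return np.array([[np.cos(y),np.sin(y),0],[np.sin(y),-np.cos(y),0],[0,0,-1.]])
E
python3 - <<'E'
from h import *
for n,box in(("scene",(325,170,435,240)),("side",(245,120,320,195))):
    im=cv2.imread(f"pics/{n}0.png")[:,:,::-1]
    c,P=campose(n);print(n);bedfit(im,c,P,box,30)
print(move((.58,.28,.26),90,(.146,.608,.223),76.5))
E
```

```text
scene
outline [378 184  24  33] c 546.6 276.5 size 129.4 48.5 ang 5.79
outline [360 187  23  34] c 553.1 210.7 size 129.2 48.3 ang 5.02
outline [342 190  22  34] c 559.5 144.9 size 129.1 48.3 ang 5.01
outline [406 207  14   7] c 594.6 347.3 size 46.5 19.1 ang -83.61
side
outline [262 143  35  13] c 545.9 278.3 size 128.7 48.7 ang 6.57
outline [265 154  35  13] c 552.3 212.2 size 128.6 47.1 ang 5.33
outline [268 165  37  14] c 558.6 146.0 size 128.6 48.2 ang 5.57
(array([-21.76,  49.86,  -3.7 ]), -13.5)
```

```bash
python3 - <<'E'
from h import *
print(move((.44,.33,.29),30,(.146,.608,.223),76.5))
E
```

```text
(array([-20.17,  35.08,  -6.7 ]), 46.5)
```

>>> drive_tool:
  plan:
    - {"offset":[-20,35,-7],"delta_rot":[0,0,46],"jaw":5}
    - {"offset":[-20,35,-7],"delta_rot":[0,0,46],"jaw":5}
    - {"offset":[-20,35,-7],"delta_rot":[0,0,46],"jaw":5}
    - {"offset":[-20,35,-7],"delta_rot":[0,0,46],"jaw":5}
    - {"offset":[-20,35,-7],"delta_rot":[0,0,46],"jaw":5}
    - {"offset":[-20,35,-7],"delta_rot":[0,0,46],"jaw":5}
    - {"offset":[-20,35,-7],"delta_rot":[0,0,46],"jaw":5}
    - {"offset":[-20,35,-7],"delta_rot":[0,0,46],"jaw":5}

```text
time: 0.82
position: [0.3861, 0.381, 0.2798]
tool_rot: [0.965, 0.262, -0.0, 0.0]
ft_force: [0.1, 1.5, 0.2]
grip_width: 0.0511
```

```bash
cat >> h.py <<'E'
def yawof(o): 
    m=R.from_quat(o["tool_rot"]).as_matrix();return np.degrees(np.arctan2(m[1,0],m[0,0]))
def go(*targets):
    o=get_obs();y=yawof(o);print("now",o["position"].round(4),"yaw",round(y,2),"t",round(o["time"],2),"w",o["grip_width"].round(4))
    for (p,yw) in targets: print(p,yw,"->",*move(p,yw,o["position"],y))
E
python3 - <<'E'
from h import *
go(((.49,-.27,.32),0))
E
```

```text
Traceback (most recent call last):
  File "h.py", line 50, in go
    o=get_obs();y=yawof(o);print("now",o["position"].round(4),"yaw",round(y,2),"t",round(o["time"],2),"w",o["grip_width"].round(4))
                                                                                                          ^^^^^^^^^^^^^^^^^^^^^
AttributeError: 'float' object has no attribute 'round'
```

```bash
sed -i 's/o\["grip_width"\].round(4)/round(o["grip_width"],4)/' h.py; python3 - <<'E'
from h import *
go(((.49,-.27,.32),0))
E
```

```text
now [0.3861 0.381  0.2798] yaw 30.38 t 0.82 w 0.0511
(0.49, -0.27, 0.32) 0 -> [-23.96  61.41  -4.02] 30.4
```

>>> drive_tool:
  plan:
    - {"offset":[-24,61.4,-4],"delta_rot":[0,0,30.4],"jaw":5}
    - {"offset":[-24,61.4,-4],"delta_rot":[0,0,30.4],"jaw":5}
    - {"offset":[-24,61.4,-4],"delta_rot":[0,0,30.4],"jaw":5}
    - {"offset":[-24,61.4,-4],"delta_rot":[0,0,30.4],"jaw":5}
    - {"offset":[-24,61.4,-4],"delta_rot":[0,0,30.4],"jaw":5}
    - {"offset":[-24,61.4,-4],"delta_rot":[0,0,30.4],"jaw":5}
    - {"offset":[-24,61.4,-4],"delta_rot":[0,0,30.4],"jaw":5}
    - {"offset":[-24,61.4,-4],"delta_rot":[0,0,30.4],"jaw":5}

```text
time: 1.48
position: [0.4377, 0.0523, 0.2999]
tool_rot: [1.0, 0.001, 0.0, -0.0]
ft_force: [0.9, 0.3, -0.4]
grip_width: 0.0501
```

```bash
python3 - <<'E'
from h import *
go(((.49,-.27,.32),0))
E
```

```text
now [0.4377 0.0523 0.2999] yaw 0.09 t 1.48 w 0.0501
(0.49, -0.27, 0.32) 0 -> [ 5.18 32.23 -2.01] 0.1
```

>>> drive_tool:
  plan:
    - {"offset":[5.2,32,-2],"delta_rot":[0,0,0],"jaw":5}
    - {"offset":[5.2,32,-2],"delta_rot":[0,0,0],"jaw":5}
    - {"offset":[5.2,32,-2],"delta_rot":[0,0,0],"jaw":5}
    - {"offset":[5.2,32,-2],"delta_rot":[0,0,0],"jaw":5}
    - {"offset":[5.2,32,-2],"delta_rot":[0,0,0],"jaw":5}
    - {"offset":[5.2,32,-2],"delta_rot":[0,0,0],"jaw":5}
    - {"offset":[5.2,32,-2],"delta_rot":[0,0,0],"jaw":5}
    - {"offset":[5.2,32,-2],"delta_rot":[0,0,0],"jaw":5}

```text
time: 2.15
position: [0.4905, -0.2691, 0.3197]
tool_rot: [1.0, -0.0, 0.0, 0.0]
ft_force: [0.7, 0.3, 0.3]
grip_width: 0.0502
```

```bash
python3 - <<'E'
from h import *
o=get_obs();im=camera("wrist");cv2.imwrite("pics/w1.png",im[:,:,::-1])
np.save("w1_pos.npy",np.r_[o["position"],o["tool_rot"]]);print(o["joint_velocities"].round(3),o["position"])
go()
E
```

```text
[-0.472  0.336 -0.58   0.02   0.26  -0.47 ] [ 0.49051968 -0.26907221  0.31968251]
now [ 0.4922 -0.2756  0.32  ] yaw -0.19 t 2.2 w 0.0499
```

View pics/w1.png

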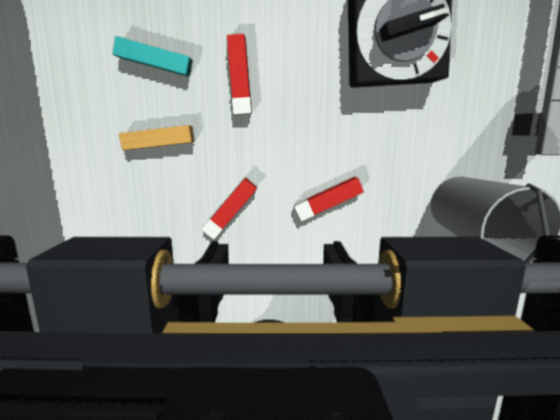

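```bash
cat >> h.py <<'E'
def mags(im,c,P,z=.022,minpx=150,vmin=60):
    h=cv2.cvtColor(im,cv2.COLOR_RGB2HSV)
    m=redmask(im)*(h[...,2]>vmin).astype(np.uint8)
    k,l,s,ce=cv2.connectedComponentsWithStats(m)
    hs=h.copy()
    wm=((h[...,1]<50)&(h[...,2]>205)).astype(np.uint8)
    out=[]
    for i in range(1,k):
        if s[i,4]<minpx: continue
        v,u=np.nonzero(l==i)
        q=onplane(np.c_[u,v],z,c,P)[:,:2]*1000
        (cx,cy),(a,b),an=cv2.minAreaRect(q.astype(np.float32))
        if a<b: an+=90;a,b=b,a
        ax=np.array([np.cos(np.radians(an)),np.sin(np.radians(an))])
        # white end: compare brightness at +-(a/2+11)
        mean=[]
        for sg in(1,-1):
            p=np.array([cx,cy])+sg*ax*(a/2+9)
            px=toP([[p[0]/1e3,p[1]/1e3,z]],c,P)[0].round().astype(int)
            x,y=px
            mean.append(im[max(0,y-1):y+2,max(0,x-1):x+2].astype(float).mean() if 0<=y<im.shape[0] and 0<=x<im.shape[1] else 0)
        sg=1 if mean[0]>mean[1] else -1
        ax=ax*sg
        yaw=np.degrees(np.arctan2(ax[1],ax[0]))
        cen=np.array([cx,cy])+ax*11
        cen2=np.array([cx,cy])-ax*(a/2)+ax*50
        print("red",s[i],"redsize",round(a,1),round(b,1),"centre",cen.round(1),cen2.round(1),"yaw",round(yaw,1),"V",np.percentile(h[...,2][l==i],[5,25,50,75,95]),np.round(mean))
        out.append((cen,yaw))
    return out
E
python3 - <<'E'
from h import *
o=get_obs();im=camera("wrist");cv2.imwrite("pics/w2.png",im[:,:,::-1]);print(o["position"].round(4),o["joint_velocities"].round(3))
c,P=campose("wrist",o)
for v in(60,150,180): print(v);mags(im,c,P,vmin=v)
crop(im,190,20,380,240,2.6,"w2c.png")
E
```

```text
[ 0.4922 -0.2756  0.32  ] [ 0.053 -0.036  0.064  0.038 -0.013  0.094]
60
red [ 225   27   22   64 1097] redsize 76.6 23.0 centre [ 441.2 -129.7] [ 441.3 -130.3] yaw -86.1 V [174.6 204.  207.  208.  210. ] [213. 246.]
red [210 173  44  49 822] redsize 79.0 22.1 centre [ 421.8 -311.9] [ 422.1 -311.5] yaw -130.9 V [180. 205. 207. 208. 211.] [197. 245.]
red [307 172  54  36 899] redsize 76.4 24.7 centre [ 565.5 -296.4] [ 564.8 -296.7] yaw -154.3 V [145. 202. 206. 208. 210.] [197. 245.]
150
red [ 225   27   22   64 1081] redsize 76.6 22.7 centre [ 441.1 -129.7] [ 441.1 -130.3] yaw -86.1 V [180. 205. 207. 208. 210.] [213. 246.]
red [210 173  44  49 819] redsize 78.7 22.1 centre [ 421.6 -312. ] [ 421.9 -311.8] yaw -130.9 V [181. 205. 207. 208. 211.] [197. 245.]
red [307 172  54  36 849] redsize 76.4 23.2 centre [ 565.8 -297. ] [ 565.1 -297.4] yaw -154.6 V [177. 203. 206. 208. 210.] [197. 245.]
180
red [ 225   27   21   64 1021] redsize 76.6 21.3 centre [ 441.  -129.7] [ 441.1 -130.3] yaw -86.1 V [193. 205. 207. 208. 210.] [213. 246.]
red [307 172  54  36 790] redsize 76.4 21.7 centre [ 566.1 -297.5] [ 565.3 -297.8] yaw -154.6 V [193. 204. 206. 208. 210.] [203. 245.]
red [210 174  44  48 779] redsize 77.3 21.4 centre [ 420.8 -312.2] [ 420.6 -312.5] yaw -131.1 V [195.  205.5 207.  208.  211. ] [196. 245.]
```

View pics/w2c.png

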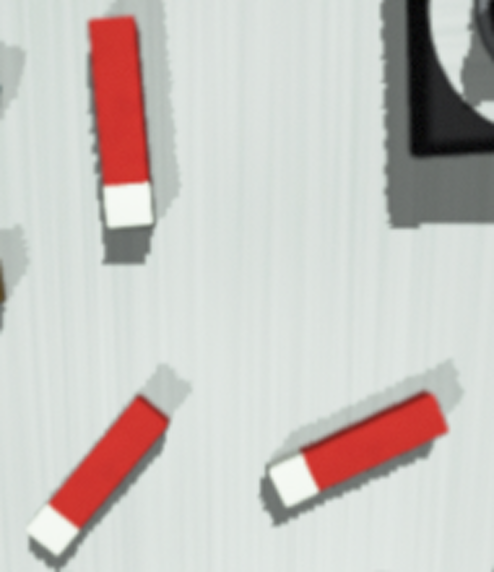

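```bash
python3 - <<'E'
from h import *
go(((.566,-.297,.09),-64.5))
c,P=campose("side");print("bucket",onplane([[375,283]],.0,c,P),"compass",onplane([[289,385]],0,c,P))
E
```

```text
now [ 0.4914 -0.2716  0.3195] yaw -0.21 t 2.25 w 0.0502
(0.566, -0.297, 0.09) -64.5 -> [ 7.47  2.51 22.95] 64.3
bucket [[ 0.76172436 -0.33447415  0.        ]] compass [[ 0.47460641 -0.59190739  0.        ]]
```

>>> drive_tool:
  plan:
    - {"offset":[7.5,2.5,23],"delta_rot":[0,0,64.3],"jaw":5}
    - {"offset":[7.5,2.5,23],"delta_rot":[0,0,64.3],"jaw":5}
    - {"offset":[7.5,2.5,23],"delta_rot":[0,0,64.3],"jaw":5}
    - {"offset":[7.5,2.5,23],"delta_rot":[0,0,64.3],"jaw":5}
    - {"offset":[7.5,2.5,23],"delta_rot":[0,0,64.3],"jaw":5}
    - {"offset":[7.5,2.5,23],"delta_rot":[0,0,64.3],"jaw":5}
    - {"offset":[7.5,2.5,23],"delta_rot":[0,0,64.3],"jaw":5}
    - {"offset":[7.5,2.5,23],"delta_rot":[0,0,64.3],"jaw":5}

```text
time: 2.92
position: [0.5638, -0.2882, 0.0853]
tool_rot: [0.877, -0.481, -0.004, -0.001]
ft_force: [-0.1, -0.5, 0.9]
grip_width: 0.0502
```

```bash
python3 - <<'E'
from h import *
o=get_obs();im=camera("wrist");cv2.imwrite("pics/w3.png",im[:,:,::-1])
c,P=campose("wrist",o);mags(im,c,P)
go(((.566,-.297,.004),-64.5))
E
```

```text
red [ 270  157   45  107 3415] redsize 78.8 23.0 centre [ 586.8 -288. ] [ 586.4 -288.1] yaw 25.4 V [167.7 202.  204.  206.  208. ] [190. 103.]
red [   0  212   61   51 1438] redsize 47.9 31.7 centre [ 449.7 -147.9] [ 450.7 -162.9] yaw -86.2 V [ 73.    76.    81.   180.75 192.  ] [ 0. 45.]
now [ 0.5646 -0.2889  0.087 ] yaw -57.75 t 2.97 w 0.0506
(0.566, -0.297, 0.004) -64.5 -> [0.76 0.32 8.3 ] 6.7
```

View pics/w3.png

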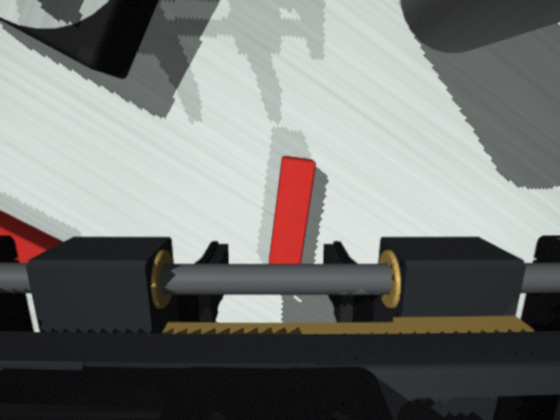

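>>> drive_tool:
  plan:
    - {"offset":[0.8,0.3,2],"delta_rot":[0,0,6.7],"jaw":5}
    - {"offset":[0.8,0.3,4],"delta_rot":[0,0,6.7],"jaw":5}
    - {"offset":[0.8,0.3,6],"delta_rot":[0,0,6.7],"jaw":5}
    - {"offset":[0.8,0.3,7.3],"delta_rot":[0,0,6.7],"jaw":5}
    - {"offset":[0.8,0.3,8],"delta_rot":[0,0,6.7],"jaw":5}
    - {"offset":[0.8,0.3,8.1],"delta_rot":[0,0,6.7],"jaw":5}
    - {"offset":[0.8,0.3,8.1],"delta_rot":[0,0,6.7],"jaw":5}
    - {"offset":[0.8,0.3,8.1],"delta_rot":[0,0,6.7],"jaw":5}

```text
time: 3.63
position: [0.5681, -0.2994, 0.0098]
tool_rot: [0.849, -0.529, 0.001, 0.0]
ft_force: [0.4, 0.6, 0.6]
grip_width: 0.0496
```

```bash
python3 - <<'E'
from h import *
go(((.5665,-.297,.004),-64.6))
E
```

```text
now [ 0.5681 -0.2994  0.0098] yaw -63.87 t 3.63 w 0.0496
(0.5665, -0.297, 0.004) -64.6 -> [-0.28  0.04  0.58] 0.7
```

>>> drive_tool:
  plan:
    - {"offset":[-0.2,0,0.5],"delta_rot":[0,0,0.7],"jaw":5}
    - {"offset":[-0.2,0,0.5],"delta_rot":[0,0,0.7],"jaw":5}
    - {"offset":[-0.2,0,0.5],"delta_rot":[0,0,0.7],"jaw":2}
    - {"offset":[-0.2,0,0.5],"delta_rot":[0,0,0.7],"jaw":2}
    - {"offset":[-0.2,0,0.5],"delta_rot":[0,0,0.7],"jaw":2}
    - {"offset":[-0.2,0,0.5],"delta_rot":[0,0,0.7],"jaw":2}
    - {"offset":[-0.2,0,0.5],"delta_rot":[0,0,0.7],"jaw":2}
    - {"offset":[-0.2,0,0.5],"delta_rot":[0,0,0.7],"jaw":2}
  squeeze: 30

```text
time: 4.3
position: [0.5666, -0.2974, 0.0039]
tool_rot: [0.845, -0.534, 0.0, 0.0]
ft_force: [0.3, 0.1, -0.0]
grip_width: 0.0238
```

```bash
python3 - <<'E'
from h import *
go()
E
```

```text
now [ 0.5666 -0.2974  0.0039] yaw -64.61 t 4.3 w 0.0238
```

```bash
python3 - <<'E'
from h import *
go(((.56,-.2,.15),0),((.53,0.05,.15),0))
E
```

```text
now [ 0.5666 -0.2974  0.0039] yaw -64.61 t 4.3 w 0.0238
(0.56, -0.2, 0.15) 0 -> [ -9.08  -3.58 -14.61] -64.6
(0.53, 0.05, 0.15) 0 -> [-32.96 -11.59 -14.61] -64.6
```

>>> drive_tool:
  plan:
    - {"offset":[0,0,-4],"delta_rot":[0,0,0],"jaw":2}
    - {"offset":[0,0,-8],"delta_rot":[0,0,-7],"jaw":2}
    - {"offset":[-3,-1,-12],"delta_rot":[0,0,-14],"jaw":2}
    - {"offset":[-6,-2,-15],"delta_rot":[0,0,-21],"jaw":2}
    - {"offset":[-10,-3.5,-15],"delta_rot":[0,0,-28],"jaw":2}
    - {"offset":[-14,-5,-15],"delta_rot":[0,0,-35],"jaw":2}
    - {"offset":[-18,-6,-15],"delta_rot":[0,0,-42],"jaw":2}
    - {"offset":[-22,-7,-15],"delta_rot":[0,0,-49],"jaw":2}

```text
time: 4.97
position: [0.5362, -0.076, 0.1536]
tool_rot: [0.991, -0.133, -0.0, -0.0]
ft_force: [1.3, -0.1, -4.2]
grip_width: 0.0242
```

```bash
python3 - <<'E'
from h import *
go(((.546,.277,.12),95.5))
E
```

```text
now [ 0.5362 -0.076   0.1536] yaw -15.3 t 4.97 w 0.0242
(0.546, 0.277, 0.12) 95.5 -> [ -8.37 -34.31   3.36] -110.8
```

>>> drive_tool:
  plan:
    - {"offset":[-8.4,-34.3,1],"delta_rot":[0,0,-110.8],"jaw":2}
    - {"offset":[-8.4,-34.3,1],"delta_rot":[0,0,-110.8],"jaw":2}
    - {"offset":[-8.4,-34.3,1],"delta_rot":[0,0,-110.8],"jaw":2}
    - {"offset":[-8.4,-34.3,1],"delta_rot":[0,0,-110.8],"jaw":2}
    - {"offset":[-8.4,-34.3,1],"delta_rot":[0,0,-110.8],"jaw":2}
    - {"offset":[-8.4,-34.3,1],"delta_rot":[0,0,-110.8],"jaw":2}
    - {"offset":[-8.4,-34.3,1],"delta_rot":[0,0,-110.8],"jaw":2}
    - {"offset":[-8.4,-34.3,1],"delta_rot":[0,0,-110.8],"jaw":2}

```text
time: 5.63
position: [0.5466, 0.257, 0.1433]
tool_rot: [0.933, 0.359, -0.001, -0.0]
ft_force: [0.5, -0.8, -4.1]
grip_width: 0.024
```

```bash
python3 - <<'E'
from h import *
go(((.5463,.2774,.11),95.5))
E
```

```text
now [0.5466 0.257  0.1433] yaw 42.06 t 5.63 w 0.024
(0.5463, 0.2774, 0.11) 95.5 -> [ 1.34 -1.53  3.33] -53.4
```

>>> drive_tool:
  plan:
    - {"offset":[0,0,2],"delta_rot":[0,0,-51],"jaw":2}
    - {"offset":[0,0,2],"delta_rot":[0,0,-51],"jaw":2}
    - {"offset":[0,0,2],"delta_rot":[0,0,-51],"jaw":2}
    - {"offset":[0,0,2],"delta_rot":[0,0,-51],"jaw":2}
    - {"offset":[0,0,2],"delta_rot":[0,0,-51],"jaw":2}
    - {"offset":[0,0,2],"delta_rot":[0,0,-51],"jaw":2}
    - {"offset":[0,0,2],"delta_rot":[0,0,-51],"jaw":2}
    - {"offset":[0,0,2],"delta_rot":[0,0,-51],"jaw":2}

```text
time: 6.3
position: [0.5469, 0.2549, 0.1233]
tool_rot: [0.689, 0.724, -0.001, -0.001]
ft_force: [-0.1, -0.9, -3.7]
grip_width: 0.0237
```

```bash
python3 - <<'E'
from h import *
o=get_obs();im=camera("wrist");cv2.imwrite("pics/w4.png",im[:,:,::-1])
go(((.5463,.2774,.06),95.5))
c,P=campose("wrist",o)
bedfit(im,c,P,(0,0,560,240),200)
print(o["position"],o["joint_velocities"].round(3))
E
```

```text
now [0.5471 0.255  0.1234] yaw 92.64 t 6.35 w 0.0239
(0.5463, 0.2774, 0.06) 95.5 -> [2.25 0.03 6.34] -2.9
outline [356 132  61 106] c 517.9 339.7 size 84.8 46.3 ang 5.53
outline [271 136  60 104] c 523.5 273.5 size 83.3 46.0 ang 5.12
outline [185 140  66 100] c 528.3 208.2 size 80.4 47.0 ang 5.57
outline [100 144  71  95] c 531.9 141.6 size 74.8 46.4 ang 5.44
[0.54691856 0.25489627 0.123283  ] [-0.    -0.003 -0.003  0.004 -0.    -0.031]
```

View pics/w4.png

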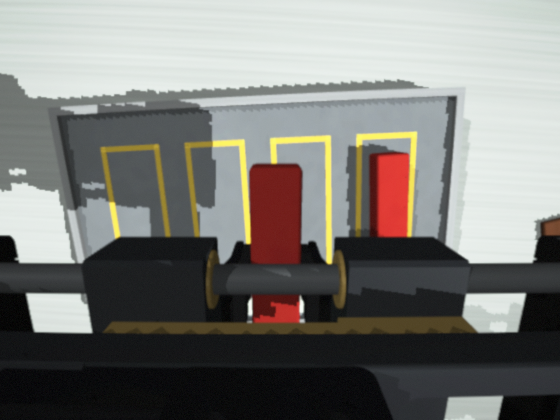

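>>> drive_tool:
  plan:
    - {"offset":[2.2,0,1],"delta_rot":[0,0,-2.9],"jaw":2}
    - {"offset":[2.2,0,2.5],"delta_rot":[0,0,-2.9],"jaw":2}
    - {"offset":[2.2,0,4.5],"delta_rot":[0,0,-2.9],"jaw":2}
    - {"offset":[2.2,0,6.5],"delta_rot":[0,0,-2.9],"jaw":2}
    - {"offset":[2.2,0,7.8],"delta_rot":[0,0,-2.9],"jaw":2}
    - {"offset":[2.2,0,8.3],"delta_rot":[0,0,-2.9],"jaw":2}
    - {"offset":[2.2,0,8.5],"delta_rot":[0,0,-2.9],"jaw":2}
    - {"offset":[2.2,0,8.5],"delta_rot":[0,0,-2.9],"jaw":2}

```text
time: 7.02
position: [0.5471, 0.2771, 0.0392]
tool_rot: [0.672, 0.74, -0.0, -0.0]
ft_force: [-0.7, -0.1, -4.2]
grip_width: 0.0241
```

```bash
python3 - <<'E'
from h import *
go(((.5463,.277,.034),95.5))
E
```

```text
now [0.5471 0.2771 0.0392] yaw 95.53 t 7.02 w 0.0241
(0.5463, 0.277, 0.034) 95.5 -> [-0.   -0.08  0.52] 0.0
```

>>> drive_tool:
  plan:
    - {"offset":[0,-0.1,0.2],"delta_rot":[0,0,0],"jaw":2}
    - {"offset":[0,-0.1,0.3],"delta_rot":[0,0,0],"jaw":2}
    - {"offset":[0,-0.1,0.4],"delta_rot":[0,0,0],"jaw":2}
    - {"offset":[0,-0.1,0.5],"delta_rot":[0,0,0],"jaw":2}
    - {"offset":[0,-0.1,0.5],"delta_rot":[0,0,0],"jaw":2}
    - {"offset":[0,-0.1,0.5],"delta_rot":[0,0,0],"jaw":2}
    - {"offset":[0,-0.1,0.5],"delta_rot":[0,0,0],"jaw":2}
    - {"offset":[0,-0.1,0.5],"delta_rot":[0,0,0],"jaw":2}

```text
time: 7.68
position: [0.546, 0.2771, 0.0344]
tool_rot: [0.672, 0.741, 0.0, 0.0]
ft_force: [-0.1, 0.1, -4.0]
grip_width: 0.0237
```

>>> drive_tool:
  plan:
    - {"offset":[0,0,0.03],"delta_rot":[0,0,0],"jaw":2}
    - {"offset":[0,0,0.06],"delta_rot":[0,0,0],"jaw":2}
    - {"offset":[0,0,0.06],"delta_rot":[0,0,0],"jaw":2}
    - {"offset":[0,0,0.06],"delta_rot":[0,0,0],"jaw":3}
    - {"offset":[0,0,0.06],"delta_rot":[0,0,0],"jaw":3.6}
    - {"offset":[0,0,0.06],"delta_rot":[0,0,0],"jaw":3.6}
    - {"offset":[0,0,-2],"delta_rot":[0,0,0],"jaw":3.6}
    - {"offset":[0,0,-5],"delta_rot":[0,0,0],"jaw":3.6}

```text
time: 8.35
position: [0.5438, 0.2763, 0.0824]
tool_rot: [0.672, 0.741, -0.003, -0.002]
ft_force: [0.7, 0.3, 0.1]
grip_width: 0.0355
```

```bash
python3 - <<'E'
from h import *
go(((.5,-.05,.18),4),((.441,-.13,.10),4))
E
```

```text
now [0.5438 0.2763 0.0824] yaw 95.58 t 8.35 w 0.0355
(0.5, -0.05, 0.18) 4 -> [-32.05  -7.53  -9.76] 91.6
(0.441, -0.13, 0.1) 4 -> [-39.44 -14.18  -1.76] 91.6
```

>>> drive_tool:
  plan:
    - {"offset":[-3,-1,-4],"delta_rot":[0,0,7],"jaw":3.6}
    - {"offset":[-7,-2.5,-5],"delta_rot":[0,0,14],"jaw":4}
    - {"offset":[-11,-4,-5],"delta_rot":[0,0,21],"jaw":5}
    - {"offset":[-15,-5.5,-5],"delta_rot":[0,0,28],"jaw":5}
    - {"offset":[-19,-7,-5],"delta_rot":[0,0,35],"jaw":5}
    - {"offset":[-23,-8.5,-5],"delta_rot":[0,0,42],"jaw":5}
    - {"offset":[-27,-10,-5],"delta_rot":[0,0,49],"jaw":5}
    - {"offset":[-31,-11,-5],"delta_rot":[0,0,56],"jaw":5}

```text
time: 9.02
position: [0.468, -0.0297, 0.1349]
tool_rot: [0.942, 0.336, 0.0, 0.0]
ft_force: [0.4, -0.5, 0.5]
grip_width: 0.0498
```

```bash
python3 - <<'E'
from h import *
go(((.441,-.13,.08),4))
E
```

```text
now [ 0.468  -0.0297  0.1349] yaw 39.28 t 9.02 w 0.0498
(0.441, -0.13, 0.08) 4 -> [-8.44  6.05  5.49] 35.3
```

>>> drive_tool:
  plan:
    - {"offset":[-8.2,5.8,2],"delta_rot":[0,0,35.3],"jaw":5}
    - {"offset":[-8.2,5.8,3],"delta_rot":[0,0,35.3],"jaw":5}
    - {"offset":[-8.2,5.8,4],"delta_rot":[0,0,35.3],"jaw":5}
    - {"offset":[-8.2,5.8,5],"delta_rot":[0,0,35.3],"jaw":5}
    - {"offset":[-8.2,5.8,5.5],"delta_rot":[0,0,35.3],"jaw":5}
    - {"offset":[-8.2,5.8,5.5],"delta_rot":[0,0,35.3],"jaw":5}
    - {"offset":[-8.2,5.8,5.5],"delta_rot":[0,0,35.3],"jaw":5}
    - {"offset":[-8.2,5.8,5.5],"delta_rot":[0,0,35.3],"jaw":5}

```text
time: 9.68
position: [0.4434, -0.1253, 0.0798]
tool_rot: [0.999, 0.039, 0.001, 0.0]
ft_force: [0.1, 0.1, 0.1]
grip_width: 0.0503
```

```bash
python3 - <<'E'
from h import *
o=get_obs();im=camera("wrist");cv2.imwrite("pics/w5.png",im[:,:,::-1])
c,P=campose("wrist",o);mags(im,c,P)
go(((.441,-.13,.004),4))
E
```

```text
red [ 257  161   33  103 3330] redsize 73.5 22.3 centre [ 439.3 -104.3] [ 439.2 -102. ] yaw 93.7 V [169. 200. 202. 204. 205.] [188. 103.]
now [ 0.4435 -0.1252  0.0799] yaw 4.45 t 9.73 w 0.0501
(0.441, -0.13, 0.004) 4 -> [-0.28  0.46  7.59] 0.4
```

View pics/w5.png

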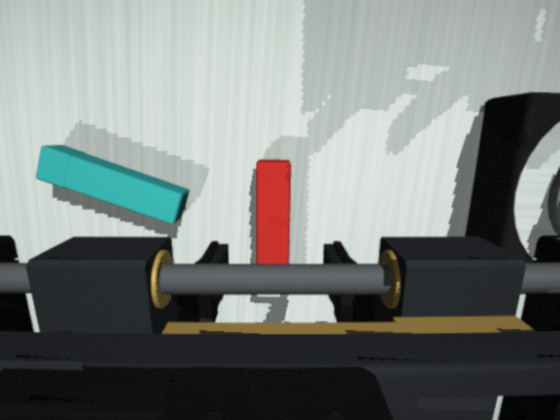

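>>> drive_tool:
  plan:
    - {"offset":[-0.25,0.4,2],"delta_rot":[0,0,0.6],"jaw":5}
    - {"offset":[-0.25,0.4,4],"delta_rot":[0,0,0.6],"jaw":5}
    - {"offset":[-0.25,0.4,6],"delta_rot":[0,0,0.6],"jaw":5}
    - {"offset":[-0.25,0.4,7],"delta_rot":[0,0,0.6],"jaw":5}
    - {"offset":[-0.25,0.4,7.6],"delta_rot":[0,0,0.6],"jaw":5}
    - {"offset":[-0.25,0.4,7.6],"delta_rot":[0,0,0.6],"jaw":5}
    - {"offset":[-0.25,0.4,7.6],"delta_rot":[0,0,0.6],"jaw":5}
    - {"offset":[-0.25,0.4,7.6],"delta_rot":[0,0,0.6],"jaw":5}

```text
time: 10.4
position: [0.4413, -0.1296, 0.0041]
tool_rot: [0.999, 0.032, 0.001, 0.0]
ft_force: [0.3, -0.4, 0.1]
grip_width: 0.0498
```

```bash
python3 - <<'E'
from h import *
go(((.441,-.129,.004),3.8))
E
```

```text
now [ 0.4413 -0.1296  0.0041] yaw 3.72 t 10.4 w 0.0498
(0.441, -0.129, 0.004) 3.8 -> [-0.02 -0.06  0.01] -0.1
```

>>> drive_tool:
  plan:
    - {"offset":[0,0,0],"delta_rot":[0,0,0],"jaw":2}
    - {"offset":[0,0,0],"delta_rot":[0,0,0],"jaw":2}
    - {"offset":[0,0,0],"delta_rot":[0,0,0],"jaw":2}
    - {"offset":[0,0,0],"delta_rot":[0,0,0],"jaw":2}
    - {"offset":[0,0,0],"delta_rot":[0,0,0],"jaw":2}
    - {"offset":[0,0,0],"delta_rot":[0,0,0],"jaw":2}
    - {"offset":[0,0,-2],"delta_rot":[0,0,0],"jaw":2}
    - {"offset":[0,0,-6],"delta_rot":[0,0,0],"jaw":2}
  squeeze: 30

```text
time: 11.07
position: [0.438, -0.1281, 0.0606]
tool_rot: [0.999, 0.032, -0.004, -0.003]
ft_force: [0.4, -0.2, -2.4]
grip_width: 0.024
```

```bash
python3 - <<'E'
from h import *
go(((.5525,.211,.13),95.5))
E
```

```text
now [ 0.438  -0.1281  0.0606] yaw 3.67 t 11.07 w 0.024
(0.5525, 0.211, 0.13) 95.5 -> [ 13.6  -33.11  -6.94] -91.8
```

>>> drive_tool:
  plan:
    - {"offset":[0,-2,-4],"delta_rot":[0,0,-7],"jaw":2}
    - {"offset":[1,-6,-7],"delta_rot":[0,0,-14],"jaw":2}
    - {"offset":[3,-10,-7],"delta_rot":[0,0,-21],"jaw":2}
    - {"offset":[5,-14,-7],"delta_rot":[0,0,-28],"jaw":2}
    - {"offset":[7,-18,-7],"delta_rot":[0,0,-35],"jaw":2}
    - {"offset":[9,-22,-7],"delta_rot":[0,0,-42],"jaw":2}
    - {"offset":[11,-26,-7],"delta_rot":[0,0,-49],"jaw":2}
    - {"offset":[12,-29,-7],"delta_rot":[0,0,-56],"jaw":2}

```text
time: 11.73
position: [0.5373, 0.1555, 0.1329]
tool_rot: [0.866, 0.5, -0.0, -0.0]
ft_force: [1.5, 0.0, -3.0]
grip_width: 0.0237
```

```bash
python3 - <<'E'
from h import *
go(((.5525,.211,.11),95.5))
E
```

```text
now [0.5373 0.1555 0.1329] yaw 60.04 t 11.73 w 0.0237
(0.5525, 0.211, 0.11) 95.5 -> [ 5.56 -1.46  2.29] -35.5
```

>>> drive_tool:
  plan:
    - {"offset":[5,-1.4,0.5],"delta_rot":[0,0,-35],"jaw":2}
    - {"offset":[5,-1.4,1],"delta_rot":[0,0,-35],"jaw":2}
    - {"offset":[5,-1.4,1.5],"delta_rot":[0,0,-35],"jaw":2}
    - {"offset":[5,-1.4,2],"delta_rot":[0,0,-35],"jaw":2}
    - {"offset":[5,-1.4,2.3],"delta_rot":[0,0,-35],"jaw":2}
    - {"offset":[5,-1.4,2.3],"delta_rot":[0,0,-35],"jaw":2}
    - {"offset":[5,-1.4,2.3],"delta_rot":[0,0,-35],"jaw":2}
    - {"offset":[5,-1.4,2.3],"delta_rot":[0,0,-35],"jaw":2}

```text
time: 12.4
position: [0.55, 0.2037, 0.1101]
tool_rot: [0.679, 0.735, -0.0, -0.0]
ft_force: [-0.0, 0.2, -2.3]
grip_width: 0.0239
```

```bash
python3 - <<'E'
from h import *
o=get_obs();im=camera("wrist");cv2.imwrite("pics/w6.png",im[:,:,::-1])
go(((.5525,.211,.038),95.5))
c,P=campose("wrist",o);bedfit(im,c,P,(0,0,560,240),200);mags(im,c,P,z=.052)
E
```

```text
now [0.5502 0.2037 0.1103] yaw 94.57 t 12.45 w 0.0238
(0.5525, 0.211, 0.038) 95.5 -> [0.71 0.29 7.23] -0.9
outline [340 139  66  99] c 519.4 273.6 size 75.3 46.2 ang 5.54
outline [424 138  71  99] c 512.9 339.4 size 74.9 46.2 ang 5.5
outline [252 141  64  99] c 526.1 207.8 size 75.5 46.0 ang 5.49
outline [162 142  68  98] c 531.8 141.8 size 74.5 46.3 ang 5.48
red [ 357  157   42   81 3012] redsize 56.6 27.0 centre [510.6 270.2] [500.  269.2] yaw -174.5 V [ 78.  191.  224.5 226.  228. ] [ 23. 200.]
red [ 439  159   53  105 4277] redsize 76.6 32.3 centre [516.4 333. ] [515.7 332.9] yaw -173.0 V [ 75.  92. 224. 226. 227.] [ 68. 174.]
red [ 250  165   51   99 4912] redsize 70.6 36.0 centre [528.7 201.2] [525.  200.9] yaw -175.5 V [ 92. 114. 115. 116. 117.] [ 63. 170.]
red [ 253  295   46   28 1271] redsize 34.2 22.8 centre [610.8 219.1] [609.  240.9] yaw 94.5 V [ 76.  79. 161. 190. 193.] [22. 21.]
```

View pics/w6.png

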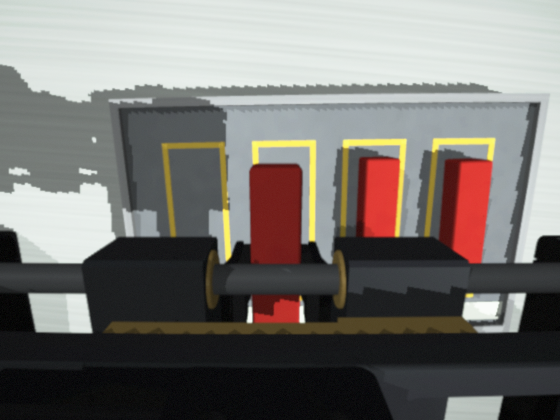

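>>> drive_tool:
  plan:
    - {"offset":[0.7,0.25,2],"delta_rot":[0,0,-0.9],"jaw":2}
    - {"offset":[0.7,0.25,4],"delta_rot":[0,0,-0.9],"jaw":2}
    - {"offset":[0.7,0.25,5.5],"delta_rot":[0,0,-0.9],"jaw":2}
    - {"offset":[0.7,0.25,6.5],"delta_rot":[0,0,-0.9],"jaw":2}
    - {"offset":[0.7,0.25,7.1],"delta_rot":[0,0,-0.9],"jaw":2}
    - {"offset":[0.7,0.25,7.4],"delta_rot":[0,0,-0.9],"jaw":2}
    - {"offset":[0.7,0.25,7.4],"delta_rot":[0,0,-0.9],"jaw":2}
    - {"offset":[0.7,0.25,7.4],"delta_rot":[0,0,-0.9],"jaw":2}

```text
time: 13.12
position: [0.5528, 0.2111, 0.0369]
tool_rot: [0.672, 0.741, 0.0, 0.0]
ft_force: [0.4, -0.3, -3.1]
grip_width: 0.0238
```

```bash
python3 - <<'E'
from h import *
go(((.5525,.211,.034),95.5))
E
```

```text
now [0.5528 0.2111 0.0369] yaw 95.57 t 13.12 w 0.0238
(0.5525, 0.211, 0.034) 95.5 -> [-0.   -0.03  0.29] 0.1
```

>>> drive_tool:
  plan:
    - {"offset":[0,0,0.15],"delta_rot":[0,0,0],"jaw":2}
    - {"offset":[0,0,0.22],"delta_rot":[0,0,0],"jaw":2}
    - {"offset":[0,0,0.28],"delta_rot":[0,0,0],"jaw":2}
    - {"offset":[0,0,0.32],"delta_rot":[0,0,0],"jaw":2}
    - {"offset":[0,0,0.32],"delta_rot":[0,0,0],"jaw":2}
    - {"offset":[0,0,0.32],"delta_rot":[0,0,0],"jaw":2}
    - {"offset":[0,0,0.32],"delta_rot":[0,0,0],"jaw":3.6}
    - {"offset":[0,0,0.32],"delta_rot":[0,0,0],"jaw":3.6}

```text
time: 13.78
position: [0.5526, 0.2111, 0.0334]
tool_rot: [0.672, 0.741, 0.0, 0.0]
ft_force: [-0.6, 0.2, -0.4]
grip_width: 0.0305
```

```bash
python3 - <<'E'
from h import *
go(((.55,.21,.15),80),((.422,-.312,.15),-41))
E
```

```text
now [0.5526 0.2111 0.0334] yaw 95.59 t 13.78 w 0.0305
(0.55, 0.21, 0.15) 80 -> [ -0.09  -0.27 -11.66] 15.6
(0.422, -0.312, 0.15) -41 -> [-50.79 -18.09 -11.66] 136.6
```

>>> drive_tool:
  plan:
    - {"offset":[0,0,-1],"delta_rot":[0,0,0],"jaw":3.6}
    - {"offset":[0,0,-4],"delta_rot":[0,0,0],"jaw":3.6}
    - {"offset":[-1,0,-8],"delta_rot":[0,0,7],"jaw":3.6}
    - {"offset":[-4,-1.5,-11],"delta_rot":[0,0,14],"jaw":5}
    - {"offset":[-8,-3,-11.6],"delta_rot":[0,0,21],"jaw":5}
    - {"offset":[-12,-4.5,-11.6],"delta_rot":[0,0,28],"jaw":5}
    - {"offset":[-16,-6,-11.6],"delta_rot":[0,0,35],"jaw":5}
    - {"offset":[-20,-7.5,-11.6],"delta_rot":[0,0,42],"jaw":5}

```text
time: 14.45
position: [0.4987, 0.0104, 0.1506]
tool_rot: [0.894, 0.449, 0.001, 0.001]
ft_force: [0.4, -0.5, 1.6]
grip_width: 0.0493
```

```bash
python3 - <<'E'
from h import *
go(((.422,-.312,.15),-41))
E
```

```text
now [0.4987 0.0104 0.1506] yaw 53.31 t 14.45 w 0.0493
(0.422, -0.312, 0.15) -41 -> [-30.43  13.11   0.06] 94.3
```

>>> drive_tool:
  plan:
    - {"offset":[-30,13,0],"delta_rot":[0,0,94],"jaw":5}
    - {"offset":[-30,13,0],"delta_rot":[0,0,94],"jaw":5}
    - {"offset":[-30,13,0],"delta_rot":[0,0,94],"jaw":5}
    - {"offset":[-30,13,0],"delta_rot":[0,0,94],"jaw":5}
    - {"offset":[-30,13,0],"delta_rot":[0,0,94],"jaw":5}
    - {"offset":[-30,13,0],"delta_rot":[0,0,94],"jaw":5}
    - {"offset":[-30,13,0],"delta_rot":[0,0,94],"jaw":5}
    - {"offset":[-30,13,0],"delta_rot":[0,0,94],"jaw":5}

```text
time: 15.12
position: [0.4249, -0.3099, 0.1501]
tool_rot: [0.999, -0.036, 0.001, 0.001]
ft_force: [0.7, -0.5, -0.2]
grip_width: 0.0503
```

```bash
python3 - <<'E'
from h import *
go(((.422,-.312,.08),-41))
E
```

```text
now [ 0.4249 -0.3099  0.1501] yaw -4.13 t 15.12 w 0.0503
(0.422, -0.312, 0.08) -41 -> [-0.27  0.23  7.01] 36.9
```

>>> drive_tool:
  plan:
    - {"offset":[-0.2,0.1,1],"delta_rot":[0,0,36],"jaw":5}
    - {"offset":[-0.2,0.1,2.5],"delta_rot":[0,0,36],"jaw":5}
    - {"offset":[-0.2,0.1,4],"delta_rot":[0,0,36],"jaw":5}
    - {"offset":[-0.2,0.1,5.5],"delta_rot":[0,0,36],"jaw":5}
    - {"offset":[-0.2,0.1,6.5],"delta_rot":[0,0,36],"jaw":5}
    - {"offset":[-0.2,0.1,7],"delta_rot":[0,0,36],"jaw":5}
    - {"offset":[-0.2,0.1,7],"delta_rot":[0,0,36],"jaw":5}
    - {"offset":[-0.2,0.1,7],"delta_rot":[0,0,36],"jaw":5}

```text
time: 15.78
position: [0.4237, -0.3078, 0.0796]
tool_rot: [0.941, -0.338, 0.0, 0.0]
ft_force: [-0.1, 0.9, 0.4]
grip_width: 0.0498
```

```bash
python3 - <<'E'
from h import *
o=get_obs();im=camera("wrist");cv2.imwrite("pics/w7.png",im[:,:,::-1])
c,P=campose("wrist",o);mags(im,c,P)
go(((.422,-.312,.004),-41))
E
```

```text
red [ 261  162   35  102 3313] redsize 72.6 22.8 centre [ 437.9 -293.1] [ 439.7 -291.1] yaw 49.1 V [160.2 197.  199.  200.  202. ] [188. 100.]
now [ 0.4239 -0.308   0.0799] yaw -39.57 t 15.83 w 0.05
(0.422, -0.312, 0.004) -41 -> [0.11 0.43 7.59] 1.4
```

View pics/w7.png

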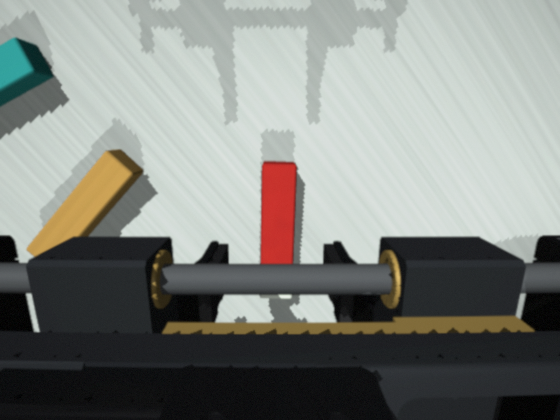

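>>> drive_tool:
  plan:
    - {"offset":[0.1,0.4,2],"delta_rot":[0,0,1.4],"jaw":5}
    - {"offset":[0.1,0.4,4],"delta_rot":[0,0,1.4],"jaw":5}
    - {"offset":[0.1,0.4,6],"delta_rot":[0,0,1.4],"jaw":5}
    - {"offset":[0.1,0.4,7],"delta_rot":[0,0,1.4],"jaw":5}
    - {"offset":[0.1,0.4,7.6],"delta_rot":[0,0,1.4],"jaw":5}
    - {"offset":[0.1,0.4,7.6],"delta_rot":[0,0,1.4],"jaw":5}
    - {"offset":[0.1,0.4,7.6],"delta_rot":[0,0,1.4],"jaw":5}
    - {"offset":[0.1,0.4,7.6],"delta_rot":[0,0,1.4],"jaw":5}

```text
time: 16.5
position: [0.4222, -0.3119, 0.004]
tool_rot: [0.936, -0.351, 0.001, 0.0]
ft_force: [1.0, 0.0, -1.0]
grip_width: 0.05
```

```bash
python3 - <<'E'
from h import *
go(((.4217,-.312,.004),-40.9))
E
```

```text
now [ 0.4222 -0.3119  0.004 ] yaw -41.08 t 16.5 w 0.05
(0.4217, -0.312, 0.004) -40.9 -> [-0.03  0.04  0.  ] -0.2
```

>>> drive_tool:
  plan:
    - {"offset":[0,0,0],"delta_rot":[0,0,0],"jaw":2}
    - {"offset":[0,0,0],"delta_rot":[0,0,0],"jaw":2}
    - {"offset":[0,0,0],"delta_rot":[0,0,0],"jaw":2}
    - {"offset":[0,0,0],"delta_rot":[0,0,0],"jaw":2}
    - {"offset":[0,0,0],"delta_rot":[0,0,0],"jaw":2}
    - {"offset":[0,0,0],"delta_rot":[0,0,0],"jaw":2}
    - {"offset":[0,0,-2],"delta_rot":[0,0,0],"jaw":2}
    - {"offset":[0,0,-6],"delta_rot":[0,0,0],"jaw":2}
  squeeze: 30

```text
time: 17.17
position: [0.419, -0.3087, 0.0598]
tool_rot: [0.936, -0.351, -0.005, -0.003]
ft_force: [0.0, -0.1, -2.4]
grip_width: 0.024
```

```bash
python3 - <<'E'
from h import *
go(((.559,.145,.14),95.5))
E
```

```text
now [ 0.419  -0.3087  0.0598] yaw -41.12 t 17.17 w 0.024
(0.559, 0.145, 0.14) 95.5 -> [-19.29 -43.38  -8.02] -136.6
```

>>> drive_tool:
  plan:
    - {"offset":[0,0,-4],"delta_rot":[0,0,-7],"jaw":2}
    - {"offset":[-1.5,-3.5,-8],"delta_rot":[0,0,-14],"jaw":2}
    - {"offset":[-3,-7,-8],"delta_rot":[0,0,-21],"jaw":2}
    - {"offset":[-4.5,-10.5,-8],"delta_rot":[0,0,-28],"jaw":2}
    - {"offset":[-6,-14,-8],"delta_rot":[0,0,-35],"jaw":2}
    - {"offset":[-7.5,-17.5,-8],"delta_rot":[0,0,-42],"jaw":2}
    - {"offset":[-9,-21,-8],"delta_rot":[0,0,-49],"jaw":2}
    - {"offset":[-10.5,-24.5,-8],"delta_rot":[0,0,-56],"jaw":2}

```text
time: 17.83
position: [0.5031, -0.0557, 0.1428]
tool_rot: [0.991, 0.133, -0.001, -0.0]
ft_force: [-0.2, -0.0, -1.8]
grip_width: 0.0238
```

```bash
python3 - <<'E'
from h import *
go(((.559,.145,.11),95.5))
E
```

```text
now [ 0.5031 -0.0557  0.1428] yaw 15.23 t 17.83 w 0.0238
(0.559, 0.145, 0.11) 95.5 -> [ 10.66 -17.89   3.28] -80.3
```

>>> drive_tool:
  plan:
    - {"offset":[10,-17,0],"delta_rot":[0,0,-80],"jaw":2}
    - {"offset":[10,-17,0],"delta_rot":[0,0,-80],"jaw":2}
    - {"offset":[10,-17,0],"delta_rot":[0,0,-80],"jaw":2}
    - {"offset":[10,-17,0],"delta_rot":[0,0,-80],"jaw":2}
    - {"offset":[10,-17,1],"delta_rot":[0,0,-80],"jaw":2}
    - {"offset":[10,-17,2],"delta_rot":[0,0,-80],"jaw":2}
    - {"offset":[10,-17,3],"delta_rot":[0,0,-80],"jaw":2}
    - {"offset":[10,-17,3],"delta_rot":[0,0,-80],"jaw":2}

```text
time: 18.5
position: [0.5542, 0.1333, 0.1105]
tool_rot: [0.806, 0.592, -0.002, -0.002]
ft_force: [0.5, 0.7, -1.9]
grip_width: 0.0239
```

```bash
python3 - <<'E'
from h import *
go(((.559,.145,.08),95.5))
E
```

```text
now [0.5542 0.1333 0.1105] yaw 72.67 t 18.5 w 0.0239
(0.559, 0.145, 0.08) 95.5 -> [1.26 0.11 3.05] -22.8
```

>>> drive_tool:
  plan:
    - {"offset":[1.2,0.1,0.3],"delta_rot":[0,0,-22.3],"jaw":2}
    - {"offset":[1.2,0.1,0.6],"delta_rot":[0,0,-22.3],"jaw":2}
    - {"offset":[1.2,0.1,1],"delta_rot":[0,0,-22.3],"jaw":2}
    - {"offset":[1.2,0.1,1],"delta_rot":[0,0,-22.3],"jaw":2}
    - {"offset":[1.2,0.1,1],"delta_rot":[0,0,-22.3],"jaw":2}
    - {"offset":[1.2,0.1,1],"delta_rot":[0,0,-22.3],"jaw":2}
    - {"offset":[1.2,0.1,1],"delta_rot":[0,0,-22.3],"jaw":2}
    - {"offset":[1.2,0.1,1],"delta_rot":[0,0,-22.3],"jaw":2}

```text
time: 19.17
position: [0.5612, 0.1432, 0.1033]
tool_rot: [0.679, 0.734, 0.0, 0.0]
ft_force: [-0.5, -0.7, -1.9]
grip_width: 0.0236
```

```bash
python3 - <<'E'
from h import *
o=get_obs();im=camera("wrist");cv2.imwrite("pics/w8.png",im[:,:,::-1])
go(((.559,.145,.038),95.5))
c,P=campose("wrist",o);bedfit(im,c,P,(0,0,560,240),200)
E
```

```text
now [0.5613 0.1433 0.1033] yaw 94.42 t 19.22 w 0.0235
(0.559, 0.145, 0.038) 95.5 -> [ 0.19 -0.21  6.53] -1.1
outline [336 131  67 107] c 527.5 208.1 size 78.6 46.3 ang 5.53
outline [422 130  73 107] c 521.0 273.9 size 78.4 46.4 ang 5.55
outline [506 130  54 110] c 517.7 330.7 size 81.9 28.0 ang 5.14
outline [245 133  65 107] c 534.0 142.2 size 78.8 46.1 ang 5.57
```

View pics/w8.png

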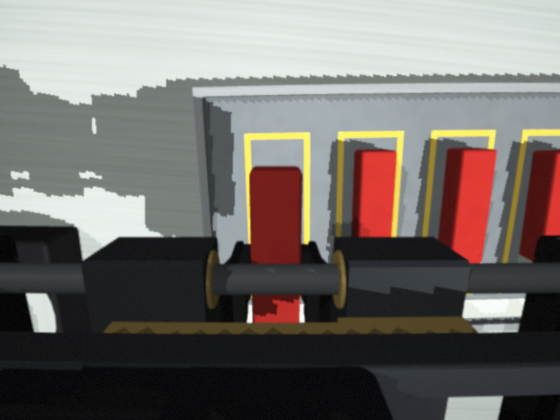

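>>> drive_tool:
  plan:
    - {"offset":[0.2,-0.2,1.5],"delta_rot":[0,0,-1.1],"jaw":2}
    - {"offset":[0.2,-0.2,3],"delta_rot":[0,0,-1.1],"jaw":2}
    - {"offset":[0.2,-0.2,4.5],"delta_rot":[0,0,-1.1],"jaw":2}
    - {"offset":[0.2,-0.2,5.7],"delta_rot":[0,0,-1.1],"jaw":2}
    - {"offset":[0.2,-0.2,6.4],"delta_rot":[0,0,-1.1],"jaw":2}
    - {"offset":[0.2,-0.2,6.7],"delta_rot":[0,0,-1.1],"jaw":2}
    - {"offset":[0.2,-0.2,6.7],"delta_rot":[0,0,-1.1],"jaw":2}
    - {"offset":[0.2,-0.2,6.7],"delta_rot":[0,0,-1.1],"jaw":2}

```text
time: 19.88
position: [0.5595, 0.1452, 0.0364]
tool_rot: [0.672, 0.741, 0.0, 0.0]
ft_force: [0.1, -0.2, -1.3]
grip_width: 0.0238
```

```bash
python3 - <<'E'
from h import *
go(((.559,.145,.0335),95.5))
E
```

```text
now [0.5595 0.1452 0.0364] yaw 95.58 t 19.88 w 0.0238
(0.559, 0.145, 0.0335) 95.5 -> [-0.02 -0.05  0.29] 0.1
```

>>> drive_tool:
  plan:
    - {"offset":[0,-0.05,0.12],"delta_rot":[0,0,0],"jaw":2}
    - {"offset":[0,-0.05,0.2],"delta_rot":[0,0,0],"jaw":2}
    - {"offset":[0,-0.05,0.25],"delta_rot":[0,0,0],"jaw":2}
    - {"offset":[0,-0.05,0.28],"delta_rot":[0,0,0],"jaw":2}
    - {"offset":[0,-0.05,0.28],"delta_rot":[0,0,0],"jaw":2}
    - {"offset":[0,-0.05,0.28],"delta_rot":[0,0,0],"jaw":2}
    - {"offset":[0,-0.05,0.28],"delta_rot":[0,0,0],"jaw":3.6}
    - {"offset":[0,-0.05,0.28],"delta_rot":[0,0,0],"jaw":3.6}

```text
time: 20.55
position: [0.5589, 0.1452, 0.0336]
tool_rot: [0.672, 0.741, 0.0, 0.0]
ft_force: [0.3, 0.8, 0.2]
grip_width: 0.0305
```

```bash
python3 - <<'E'
from h import *
o=get_obs();print(o["ft_force"]);go()
E
```

```text
[0.30578989 0.77318981 0.16772859]
now [0.5589 0.1452 0.0336] yaw 95.59 t 20.55 w 0.0305
```

>>> drive_tool:
  plan:
    - {"offset":[0,0,-1],"delta_rot":[0,0,0],"jaw":3.6}
    - {"offset":[0,0,-4],"delta_rot":[0,0,0],"jaw":3.6}
    - {"offset":[0,0,-8],"delta_rot":[0,0,0],"jaw":3.6}
    - {"offset":[1,2,-12],"delta_rot":[0,0,0],"jaw":5}
    - {"offset":[3,4,-15],"delta_rot":[0,0,0],"jaw":5}
    - {"offset":[5,6,-18],"delta_rot":[0,0,0],"jaw":5}
    - {"offset":[5,7,-20],"delta_rot":[0,0,0],"jaw":5}
    - {"offset":[5,7,-20],"delta_rot":[0,0,0],"jaw":5}

```text
time: 21.22
position: [0.6292, 0.2038, 0.2411]
tool_rot: [0.671, 0.741, 0.006, 0.005]
ft_force: [0.1, -0.0, 0.9]
grip_width: 0.0497
```

```bash
python3 - <<'E'
from h import *
camera("scene")
o=get_obs();im=camera("wrist");cv2.imwrite("pics/w9.png",im[:,:,::-1])
c,P=campose("wrist",o);bedfit(im,c,P,(0,0,560,240),200);mags(im,c,P,z=.052,vmin=150)
go(((.62,-.07,.25),20))
E
```

```text
outline [206  63  46 120] c 558.5 144.5 size 126.5 46.3 ang 5.61
outline [269  63  43 120] c 552.0 210.6 size 126.5 45.5 ang 5.48
outline [327  63  48 120] c 545.3 276.1 size 126.8 46.3 ang 5.57
outline [385  63  52 121] c 539.2 341.9 size 128.0 46.4 ang 5.62
red [ 214   73   26   79 1836] redsize 76.8 24.0 centre [557.9 145.3] [558.5 145.4] yaw 5.6 V [169. 219. 221. 222. 223.] [250. 197.]
red [ 280   72   23   79 1754] redsize 76.6 22.3 centre [550.5 210.7] [551.2 210.7] yaw 5.8 V [176.65 221.   222.   223.   224.  ] [251. 191.]
red [ 343   72   26   79 1701] redsize 76.7 22.4 centre [543.9 276.2] [544.5 276.3] yaw 5.6 V [195. 220. 222. 223. 224.] [251. 180.]
red [ 405   76   26   78 1610] redsize 76.8 21.5 centre [540.5 340.9] [541.1 341. ] yaw 7.2 V [194.45 219.   221.   223.   224.  ] [251. 194.]
now [0.6237 0.2019 0.2351] yaw 95.62 t 21.32 w 0.0494
(0.62, -0.07, 0.25) 20 -> [-27.03  -3.03  -1.49] 75.6
```

View pics/w9.png

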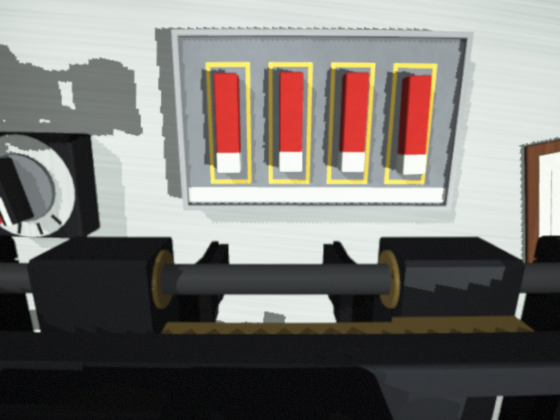

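```bash
python3 - <<'E'
from h import *
for n,p in(("scene",[289,233.6]),("side",[322,213.5])):
    c,P=campose(n);print(onplane([p],.047,c,P))
go(((.69,-.045,.22),108))
E
```

```text
[[ 0.65483898 -0.07841809  0.047     ]]
[[ 0.64684934 -0.08745794  0.047     ]]
now [0.6237 0.2019 0.2351] yaw 95.62 t 21.32 w 0.0494
(0.69, -0.045, 0.22) 108 -> [-25.22   4.18   1.51] -12.4
```

>>> drive_tool:
  plan:
    - {"offset":[-26.5,7,1],"delta_rot":[0,0,-12],"jaw":5}
    - {"offset":[-26.5,7,1],"delta_rot":[0,0,-12],"jaw":5}
    - {"offset":[-26.5,7,1],"delta_rot":[0,0,-12],"jaw":5}
    - {"offset":[-26.5,7,1],"delta_rot":[0,0,-12],"jaw":5}
    - {"offset":[-26.5,7,1],"delta_rot":[0,0,-12],"jaw":5}
    - {"offset":[-26.5,7,1],"delta_rot":[0,0,-12],"jaw":5}
    - {"offset":[-26.5,7,1],"delta_rot":[0,0,-12],"jaw":5}
    - {"offset":[-26.5,7,1],"delta_rot":[0,0,-12],"jaw":5}

```text
time: 21.98
position: [0.7183, -0.0623, 0.2204]
tool_rot: [0.594, 0.805, -0.002, -0.001]
ft_force: [1.2, 0.1, 0.5]
grip_width: 0.0499
```

```bash
python3 - <<'E'
from h import *
camera("scene")
o=get_obs();im=camera("wrist");cv2.imwrite("pics/w10.png",im[:,:,::-1])
np.savez("w10.npz",position=o["position"],tool_rot=o["tool_rot"])
go()
print(o["joint_velocities"].round(3))
E
```

```text
now [ 0.7168 -0.0566  0.2209] yaw 107.41 t 22.08 w 0.0501
[ 0.061 -0.024  0.035  0.031  0.015  0.01 ]
```

View pics/w10.png

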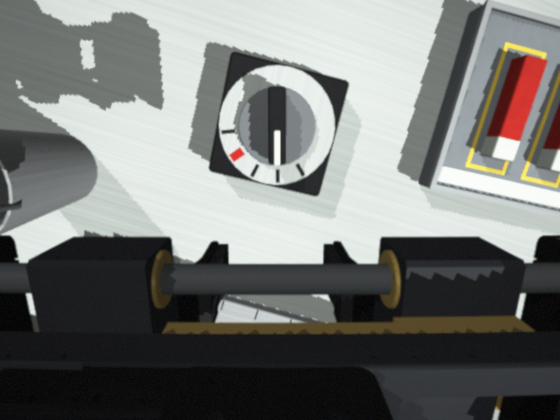

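```bash
python3 - <<'E'
from h import *
im=cv2.imread("pics/w10.png")[:,:,::-1];d=np.load("w10.npz");o=dict(d)
crop(im,195,40,360,205,3.6,"w10c.png")
c,P=campose("wrist",o)
h=cv2.cvtColor(im,cv2.COLOR_RGB2HSV)
box=np.array([[234,53],[348,79],[318,195],[210,171]])
q=onplane(box,.045,c,P)[:,:2]*1000;print("box",q.mean(0),[np.degrees(np.arctan2(*(q[(i+1)%4]-q[i])[::-1])).round(1) for i in range(4)],[np.linalg.norm(q[(i+1)%4]-q[i]).round(1) for i in range(4)])
r=redmask(im);r[:,:200]=0;r[:,330:]=0;r[200:]=0
v,u=np.nonzero(r);rm=onplane([[u.mean(),v.mean()]],.045,c,P)[0,:2]*1000;print("red",u.mean(),v.mean(),rm)
# bar top: pointer white inside r<40px
w=((h[...,1]<60)&(h[...,2]>200)).astype(np.uint8)
k,l,s,ce=cv2.connectedComponentsWithStats(w)
for i in range(1,k):
    if s[i,0]>200 and s[i,0]<340 and s[i,1]<200 and s[i,4]>20:
        v,u=np.nonzero(l==i)
        if s[i,4]<2000 and s[i,2]<30:
            q=onplane(np.c_[u,v],.082,c,P)[:,:2]*1000
            print("ptr",s[i],q.mean(0),cv2.minAreaRect(q.astype(np.float32)))
        else:
            cn=max(cv2.findContours((l==i).astype(np.uint8),cv2.RETR_EXTERNAL,cv2.CHAIN_APPROX_NONE)[0],key=len).reshape(-1,2)
            q=onplane(cn,.045,c,P)[:,:2]*1000;print("ring",s[i],cv2.minEnclosingCircle(q.astype(np.float32)))
E
```

```text
box [646.55864054 -78.74329116] [np.float64(95.3), np.float64(4.6), np.float64(-85.4), np.float64(-176.6)] [np.float64(113.0), np.float64(118.0), np.float64(115.5), np.float64(116.6)]
red 236.4625 154.175 [ 685.03004483 -110.6759832 ]
ring [ 220   66  115  118 4214] ((646.894287109375, -79.6377944946289), 57.87325668334961)
ptr [219  79  25  53 675] [ 642.76519812 -123.53192371] ((642.2945556640625, -123.48090362548828), (14.943025588989258, 47.877906799316406), 89.6486587524414)
```

View pics/w10c.png

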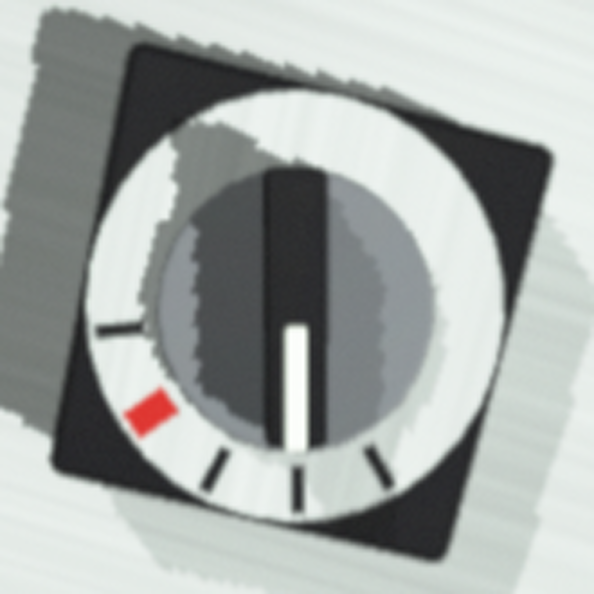

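```bash
python3 - <<'E'
from h import *
go(((.6468,-.0793,.1),108.5))
E
```

```text
now [ 0.7168 -0.0566  0.2209] yaw 107.41 t 22.08 w 0.0501
(0.6468, -0.0793, 0.1) 108.5 -> [-0.08 -7.36 12.09] -1.1
```

>>> drive_tool:
  plan:
    - {"offset":[-0.1,-3,2],"delta_rot":[0,0,-1.1],"jaw":5}
    - {"offset":[-0.1,-6,5],"delta_rot":[0,0,-1.1],"jaw":5}
    - {"offset":[-0.1,-7.3,8.5],"delta_rot":[0,0,-1.1],"jaw":5}
    - {"offset":[-0.1,-7.3,11],"delta_rot":[0,0,-1.1],"jaw":5}
    - {"offset":[-0.1,-7.3,12],"delta_rot":[0,0,-1.1],"jaw":5}
    - {"offset":[-0.1,-7.3,12],"delta_rot":[0,0,-1.1],"jaw":5}
    - {"offset":[-0.1,-7.3,12],"delta_rot":[0,0,-1.1],"jaw":5}
    - {"offset":[-0.1,-7.3,12],"delta_rot":[0,0,-1.1],"jaw":5}

```text
time: 22.75
position: [0.6513, -0.0778, 0.1051]
tool_rot: [0.582, 0.813, 0.001, 0.002]
ft_force: [-0.5, 0.1, -0.0]
grip_width: 0.05
```

```bash
python3 - <<'E'
from h import *
o=get_obs();im=camera("wrist");cv2.imwrite("pics/w11.png",im[:,:,::-1])
go(((.6468,-.0793,.06),108.5))
E
```

```text
now [ 0.6514 -0.078   0.1054] yaw 108.75 t 22.8 w 0.0498
(0.6468, -0.0793, 0.06) 108.5 -> [ 0.02 -0.48  4.54] 0.2
```

View pics/w11.png

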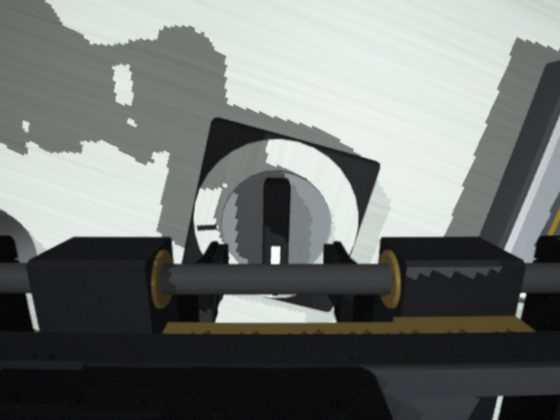

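>>> drive_tool:
  plan:
    - {"offset":[0,-0.45,1.5],"delta_rot":[0,0,0.2],"jaw":5}
    - {"offset":[0,-0.45,3],"delta_rot":[0,0,0.2],"jaw":5}
    - {"offset":[0,-0.45,4],"delta_rot":[0,0,0.2],"jaw":5}
    - {"offset":[0,-0.45,4.5],"delta_rot":[0,0,0.2],"jaw":5}
    - {"offset":[0,-0.45,4.5],"delta_rot":[0,0,0.2],"jaw":5}
    - {"offset":[0,-0.45,4.5],"delta_rot":[0,0,0.2],"jaw":5}
    - {"offset":[0,-0.45,4.5],"delta_rot":[0,0,0.2],"jaw":3.5}
    - {"offset":[0,-0.45,4.5],"delta_rot":[0,0,0.2],"jaw":3.5}
  squeeze: 20

```text
time: 23.47
position: [0.6461, -0.0798, 0.0593]
tool_rot: [0.584, 0.812, 0.0, 0.001]
ft_force: [0.6, -1.1, 1.1]
grip_width: 0.043
```

>>> drive_tool:
  plan:
    - {"offset":[0,0,0],"delta_rot":[0,0,0],"jaw":1}
    - {"offset":[0,0,0],"delta_rot":[0,0,0],"jaw":1}
    - {"offset":[0,0,0],"delta_rot":[0,0,0],"jaw":1}
    - {"offset":[0,0,0],"delta_rot":[0,0,0],"jaw":1}
    - {"offset":[0,0,0],"delta_rot":[0,0,0],"jaw":1}
    - {"offset":[0,0,0],"delta_rot":[0,0,0],"jaw":1}
    - {"offset":[0,0,0],"delta_rot":[0,0,0],"jaw":1}
    - {"offset":[0,0,0],"delta_rot":[0,0,0],"jaw":1}

```text
time: 24.13
position: [0.6454, -0.0798, 0.0585]
tool_rot: [0.584, 0.811, -0.0, 0.0]
ft_force: [-0.0, -0.9, 0.9]
grip_width: 0.0158
```

```bash
python3 - <<'E'
from h import *
go();print(get_obs()["ft_force"],get_obs()["moment"])
E
```

```text
now [ 0.6454 -0.0798  0.0585] yaw 108.48 t 24.13 w 0.0158
[-0.02974075 -0.86565186  0.89521426] [-0.10476417  0.04860952 -0.00841359]
```

>>> drive_tool:
  plan:
    - {"offset":[0,0,0],"delta_rot":[0,0,5],"jaw":1}
    - {"offset":[0,0,0],"delta_rot":[0,0,10],"jaw":1}
    - {"offset":[0,0,0],"delta_rot":[0,0,15],"jaw":1}
    - {"offset":[0,0,0],"delta_rot":[0,0,20],"jaw":1}
    - {"offset":[0,0,0],"delta_rot":[0,0,25],"jaw":1}
    - {"offset":[0,0,0],"delta_rot":[0,0,30],"jaw":1}
    - {"offset":[0,0,0],"delta_rot":[0,0,35],"jaw":1}
    - {"offset":[0,0,0],"delta_rot":[0,0,40],"jaw":1}

```text
time: 24.8
position: [0.6455, -0.0782, 0.0585]
tool_rot: [0.828, 0.561, 0.001, -0.001]
ft_force: [1.3, 3.1, 1.5]
grip_width: 0.0158
```

```bash
python3 - <<'E'
from h import *
go(((.6465,-.0795,.0585),51.2));print(get_obs()["ft_force"],get_obs()["moment"])
E
```

```text
now [ 0.6455 -0.0782  0.0585] yaw 68.26 t 24.8 w 0.0158
(0.6465, -0.0795, 0.0585) 51.2 -> [-0.08  0.14 -0.  ] 17.1
[1.29540584 3.0508288  1.49917309] [ 0.54758335 -0.17244996  0.11687767]
```

>>> drive_tool:
  plan:
    - {"offset":[0,0.1,0],"delta_rot":[0,0,5],"jaw":1}
    - {"offset":[0,0.1,0],"delta_rot":[0,0,10],"jaw":1}
    - {"offset":[0,0.1,0],"delta_rot":[0,0,14],"jaw":1}
    - {"offset":[0,0.1,0],"delta_rot":[0,0,17.2],"jaw":1}
    - {"offset":[0,0.1,0],"delta_rot":[0,0,17.2],"jaw":1}
    - {"offset":[0,0.1,0],"delta_rot":[0,0,17.2],"jaw":1}
    - {"offset":[0,0.1,0],"delta_rot":[0,0,17.2],"jaw":1}
    - {"offset":[0,0.1,0],"delta_rot":[0,0,17.2],"jaw":1}

```text
time: 25.47
position: [0.6459, -0.0776, 0.0584]
tool_rot: [0.902, 0.433, 0.0, -0.002]
ft_force: [-0.6, 5.2, 2.0]
grip_width: 0.0158
```

```bash
python3 - <<'E'
from h import *
go();print(get_obs()["ft_force"],get_obs()["moment"])
E
```

```text
now [ 0.6459 -0.0776  0.0584] yaw 51.26 t 25.47 w 0.0158
[-0.64647004  5.17551333  2.01441729] [ 0.75244141 -0.00839281  0.01602611]
```

>>> drive_tool:
  plan:
    - {"offset":[0,0,0],"delta_rot":[0,0,0],"jaw":3}
    - {"offset":[0,0,0],"delta_rot":[0,0,0],"jaw":5}
    - {"offset":[0,0,0],"delta_rot":[0,0,0],"jaw":5}
    - {"offset":[0,0,-1],"delta_rot":[0,0,0],"jaw":5}
    - {"offset":[0,0,-4],"delta_rot":[0,0,0],"jaw":5}
    - {"offset":[0,0,-8],"delta_rot":[0,0,0],"jaw":5}
    - {"offset":[0,3,-12],"delta_rot":[0,0,0],"jaw":5}
    - {"offset":[0,7,-15],"delta_rot":[0,0,0],"jaw":5}

```text
time: 26.13
position: [0.6904, -0.1148, 0.2021]
tool_rot: [0.901, 0.434, 0.0, 0.0]
ft_force: [0.4, 0.1, -0.2]
grip_width: 0.0494
```

```bash
python3 - <<'E'
from h import *
camera("wrist");camera("wrist")
o=get_obs();im=camera("wrist");cv2.imwrite("pics/w12.png",im[:,:,::-1]);crop(im,180,30,370,230,3,"w12c.png")
cv2.imwrite("pics/s2.png",camera("scene")[:,:,::-1])
go()
c,P=campose("wrist",o)
r=redmask(im);k,l,s,ce=cv2.connectedComponentsWithStats(r);print(s[1:],ce[1:].round(1))
E
```

```text
now [ 0.6916 -0.1169  0.1996] yaw 51.21 t 26.33 w 0.0499
[[272 175   7  12  84]] [[275.  180.5]]
```

View pics/w12c.png

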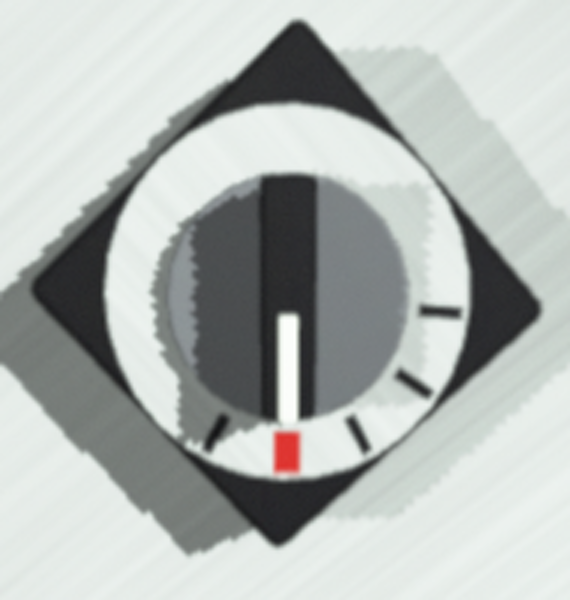

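View pics/s2.png

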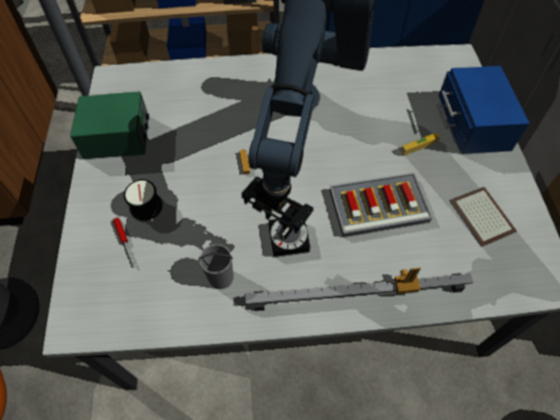

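The close crop shows the white pointer lined up with the red mark. The scene picture shows four magnets in a row on the bed with their white ends at the strip, and the visible bystanders where they were. The arm is clear, so I'm handing in.

```bash
python3 - <<'E'
from rig import *
print(hand_in())
E
```

```text
the job is handed in; nothing more can be done
None
```

All three loose magnets are in the empty outlines, and the knob has been turned from 0.5 to the red mark (1.5) and let go. I handed the job in at about 26.4 s, within the 72 s limit.

**Magnets:** a wrist picture after the last placing showed all four flat with their white ends towards the white strip. The three I placed measured within about 2 mm of their outline centres and within about 0.3° of the bed's angle.

**Knob:** the last close crop shows the pointer in line with the red mark, with the gripper open and clear of it.

**Bystanders:** I never touched them. The ones visible in the last scene picture were where they started. The arm hid the turquoise bar in that picture, so I did not confirm it at the end.

No check failed. The wrist and fixed cameras agreed to about 2 mm on the bed outlines. The two fixed-camera estimates of the knob's position differed by about 9 mm, so I used the close wrist view there.

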